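# Wedge the trough bed level and load the blanks against its stop

### The job

The metal trough bed sags at its free lip: push the wooden wedge, thin end first, under the middle of the lip until the bed sits level, and let go so that it stays level on the wedge alone. Only then lay every octagonal wooden blank lying on the bench in the V-grooves of the bed, one or two to a groove, and push them along until the first in each groove touches the end stop and any second one touches the first, ready for marking. Leave the jar and the sanding block where they are.

Things in the scene. Friction and masses are not known exactly. Their poses are not given: they have to be found in the camera images.
- jig: fixed grey stand of the trough, 178x232 mm. Origin on the bench under its middle; +y is level, along the grooves, from the end stop to the free lip. Two cheeks (38 mm high, at x = +-83, y = -110 mm) carry the bed's hinge; two rails (6 mm high, inner faces at x = +-60 mm) lie under the bed's sides; between them the wedge slides on the bare bench.
- bed (a joint): tilt of the hinged aluminium bed (150x220 mm, 0.7 kg), rad: 0 level, negative lip low; sags to -0.055, can rise to +0.09. Hinge at jig y = -110, z = 26 mm; lip 215 mm from it. Level: underside 21 mm, flat top 40 mm above the bench. Three 90-degree V-grooves, 9 mm deep, 50 mm apart, run from the lip to a steel stop bar (12 mm thick, top at 56 mm) at the hinge end.
- bed_lip (a point): middle of the lower edge of the bed's free lip (moves with the bed; about 9 mm above the bench when sagging, 21 mm when level). Its axes are the bed's: y along the grooves, outward over the lip.
- groove_a (a point): where the centre of a blank is when it lies in the first groove (x = -50 mm in the jig) with its end against the stop; 48 mm above the bench when the bed is level, 8 mm above the bed's flat top. Moves with the bed; its y axis runs along the groove away from the stop, towards the lip. A second blank behind it has its centre 85 mm further along +y. The lip is 165 mm from this point.
- groove_b (a point): where the centre of a blank is when it lies in the middle groove (x = 0 mm in the jig) with its end against the stop; 48 mm above the bench when the bed is level, 8 mm above the bed's flat top. Moves with the bed; its y axis runs along the groove away from the stop, towards the lip. A second blank behind it has its centre 85 mm further along +y. The lip is 165 mm from this point.
- groove_c (a point): where the centre of a blank is when it lies in the third groove (x = 50 mm in the jig) with its end against the stop; 48 mm above the bench when the bed is level, 8 mm above the bed's flat top. Moves with the bed; its y axis runs along the groove away from the stop, towards the lip. A second blank behind it has its centre 85 mm further along +y. The lip is 165 mm from this point.
- wedge: wooden wedge, 34 mm wide (x), 150 mm long (y), 80 g. Origin under the middle of its length, on its flat underside; the thin end (3 mm high) is at y = -75 mm, the thick end (33 mm high) at y = +75 mm; the thickness grows evenly by 0.2 mm per mm. The bed is level when about 90 mm of it is under the lip, square to it.
- blank_1: octagonal wooden handle blank, 24 mm across its flats, 85 mm long, about 30 g, lying on a flat (so two of its faces fit the 45-degree flanks of a groove); origin at its centre, y along its length, both ends alike. Not always present: four or five of the five are there.
- blank_2: octagonal wooden handle blank, 24 mm across its flats, 85 mm long, about 30 g, lying on a flat (so two of its faces fit the 45-degree flanks of a groove); origin at its centre, y along its length, both ends alike. Not always present: four or five of the five are there.
- blank_3: octagonal wooden handle blank, 24 mm across its flats, 85 mm long, about 30 g, lying on a flat (so two of its faces fit the 45-degree flanks of a groove); origin at its centre, y along its length, both ends alike. Not always present: four or five of the five are there.
- blank_4: octagonal wooden handle blank, 24 mm across its flats, 85 mm long, about 30 g, lying on a flat (so two of its faces fit the 45-degree flanks of a groove); origin at its centre, y along its length, both ends alike. Not always present: four or five of the five are there.
- blank_5: octagonal wooden handle blank, 24 mm across its flats, 85 mm long, about 30 g, lying on a flat (so two of its faces fit the 45-degree flanks of a groove); origin at its centre, y along its length, both ends alike. Not always present: four or five of the five are there.
- pigment_jar: glass jar with black lid, 70 mm wide, 86 mm high, origin under its middle; a bystander, to be left alone
- sanding_block: brown sanding block 61x112x32 mm, origin under its middle; a bystander, to be left alone
Mind the look-alikes: they are no part of the job. What is shaped like the blank_5 but red is not meant.

How it is judged:
By the outcome, as a careful person would: the job done as asked, in the order asked, and still so for the second after the job is handed in, with the robot touching nothing.
Of blank_1, blank_2, blank_3, blank_4, blank_5 only 4 to 5 are there at a start; the rules pass over those that are not, and their reading is None.
At some moment in a run one of blank_1, blank_2, blank_3, blank_4, blank_5 may be knocked a few centimetres aside while the robot is not near it.
Once in a run the grip may slacken for a moment while it holds something.
It also fails if it takes over 210 s, if anything falls off the work surface, if the arm or the gripper's body presses on something with over 40 N, if the wrist force passes 120 N, or if a joint passes its speed limit or range.

### The arm

A 7-joint arm with a two-finger parallel gripper is mounted at the origin on a cart in front of the work surface, level with it; the furniture and walls round the work are solid. World frame = base frame: x ahead of the robot, y to its left, z up, the work surface at z = 0. Lengths are in m, angles in rad, forces in N, time in s.
With the tool pointing down it reaches from about 0.4 to 0.85 m from the base axis. Payload 6.9 kg.
Tool frame: the origin (TCP) lies between the finger pads; the fingertips stand 19 mm ahead of it and the grasp point (between the pads) is the TCP; z points along the fingers, y is the line along which they close (so a half turn about z gives the same grasp; the last joint's range is limited). The gripper opens to 85 mm and grips with 20 to 120 N. Pads are 22 mm wide; open, the fingers measure 114 mm over their backs; the gripper's body (76 mm by 85 mm) begins 54 mm behind the grasp point. The pads swing forward as they close: fully open they stand 13 mm farther back than shut.
Start: joints at [-1.196, 0.507, -0.238, 1.5, 0.126, 1.149, -0.155], TCP at [0.167, 0.602, 0.25] pointing down, gripper open.
Joint ranges: [-3.08, 3.08], [-0.24, 2.05], [-1.43, 1.35], [0, 2.5], [-1.52, 4.66], [0.17, 1.96], [-2.89, 2.89]. Speed limits (rad/s): [2.39, 2.39, 3.14, 3.14, 3.14, 3.14, 3.14].

### API

Orientations are given as a unit quaternion [w, x, y, z].
In Python, from cell import r gives the robot as it stands.
- The arm moves only by the tool move_arm, never from a script. Its argument "targets" is a list of rows, each a list of 7 numbers: the closure, from -1 (fully open) to 1 (shut), so that 0 is half open, then the shift along the tool's x, y, z in cm, then the turn, a rotation vector about the tool's x, y, z in rad. A call has 1 to 12 rows; each row is the pose to reach, as a shift and turn from the pose commanded when the call began, along the tool's axes at that moment; what a row does not reach only later rows make up. A row lasts 1/10 s, in which the tool goes at most 50 mm and 8.59 degrees, less where a joint would pass 70% of its speed; a pose out of reach is approached as far as the arm can. A call with a gripper value outside its range is refused whole. The fingers move at their own pace and stop on an object; "grip_force" is the grip in N (left out, the last holds). Time passes only in rows, so rows that repeat a pose let the fingers close. It gives the time, the measured TCP pose, the force, the opening and the grip force at its end, in the units of the state.
- r.read_state(): the state, without advancing time (a new reading comes with each control period).
- r.read_camera(name): name is "scene" or "top" or "wrist"; returns the picture (400x640x3 uint8, blue, green, red); there is no depth.
- r.camera_model(name): a dict with "intrinsics" (3x3 intrinsics, pixels), "R" (3x3) and "t" (3): a world point X has camera coordinates R X + t. Camera axes: x right, y down, z forward; pixel columns grow to the right and rows downward; lengths in m; the calibration is good to about 2 mm. A picture is of the moment at which its call begins: read the wrist's pose just before it. camera_model takes no time and is no camera call; for the wrist camera it gives the pose at the moment of the call.
- r.close_job(): hands the job in; it is judged then, once.
The state is a dict: "clock": time; "q": joint angles; "qvel": joint speeds; "tau": joint torques, N m; "ee_pos": TCP position; "tool_rot": TCP orientation; "ft_force": force on the tool from outside, world axes, zero at the start; "torque": the same for the moment, N m; "finger_gap": finger opening in m; "finger_force": force on a finger pad.
Only numpy, scipy, OpenCV 4.12 (cv2) and the standard library are available. Lean on these libraries where they do the work, as an engineer would, in place of code of your own. Each camera call takes 0.05 s, during which the arm holds its last target. There are 200 camera calls.

## Working session

There is one attempt and no reset: what is moved stays moved. The work goes in short steps, Python scripts to look and compute and a tool call to move; the robot and the scene stay as the last step left them, time stands still between calls to the robot, and variables do not carry over. Pictures are saved under pics/ and viewed, at most 14 in all, crops included, and the job is handed in when it is done.

Besides the shell and the picture viewer there is one more tool, called after "Call:" as a command line: name --pt "numbers of a row" for each row, then --argument value for the rest. move_arm: Moves the arm, as the interface text tells. Its arguments: {"type":"object","properties":{"targets":{"type":"array","items":{"type":"array","items":{"type":"number"}}},"grip_force":{"type":"number"}},"required":["targets"]}

```bash
ls; mkdir -p pics; python3 - <<'E'
from cell import r
import cv2,numpy as np
for n in("scene","top"):
    cv2.imwrite(f"pics/{n}0.png",r.read_camera(n)); m=r.camera_model(n); print(n,{k:np.round(v,4).tolist() for k,v in m.items()})
s=r.read_state();print({k:np.round(v,3).tolist() for k,v in s.items()})
E
```

```text
pics
scene {'intrinsics': [[400.2877, 0.0, 322.638], [0.0, 400.2877, 197.1126], [0.0, 0.0, 1.0]], 'R': [[0.8767, -0.4808, 0.0127], [-0.3158, -0.5954, -0.7388], [0.3628, 0.6437, -0.6738]], 't': [-0.5571, 0.1743, 1.5441]}
top {'intrinsics': [[397.1872, 0.0, 319.0135], [0.0, 397.1872, 196.4371], [0.0, 0.0, 1.0]], 'R': [[-0.0209, -0.9997, -0.0104], [-0.9837, 0.0225, -0.1786], [0.1788, 0.0064, -0.9839]], 't': [-0.1141, 0.573, 1.2736]}
{'clock': 0.1, 'q': [-1.195, 0.508, -0.238, 1.501, 0.126, 1.149, -0.155], 'qvel': [-0.0, -0.001, 0.0, -0.001, 0.0, 0.002, 0.0], 'tau': [-0.005, -62.183, -2.195, -25.021, 0.013, 0.008, 0.0], 'ee_pos': [0.167, 0.602, 0.25], 'tool_rot': [-0.0, 0.135, 0.991, -0.001], 'ft_force': [0.488, -0.34, 0.643], 'torque': [-0.013, 0.018, 0.031], 'finger_force': 0.0, 'finger_gap': 0.086}
```

View pics/top0.png

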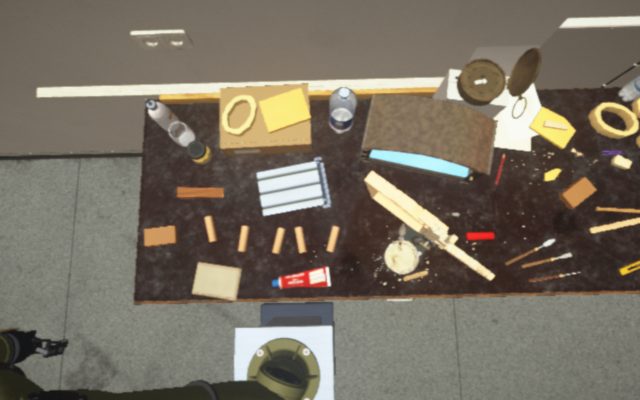

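View pics/scene0.png

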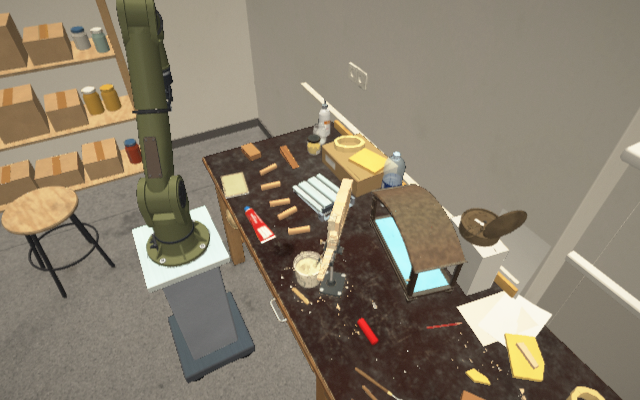

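The top view shows five blanks at about (210,229), (243,238), (278,240), (299,239) and (332,238). The bed is at (293,187) with its stop on the right and its lip on the left. The wedge is at (200,192) and the sanding block at (160,236).

```bash
cat > h.py <<'E'
from cell import r
import cv2,numpy as np
from scipy.spatial.transform import Rotation as Ro
def ray(n,uv,z,m=None):
    m=m or r.camera_model(n);K,R,t=map(np.array,(m["intrinsics"],m["R"],m["t"]))
    c=-R.T@t; d=R.T@np.linalg.inv(K)@np.array([uv[0],uv[1],1.]); return c+d*(z-c[2])/d[2]
def proj(n,X,m=None):
    m=m or r.camera_model(n);K,R,t=map(np.array,(m["intrinsics"],m["R"],m["t"])); p=K@(R@np.array(X)+t); return p[:2]/p[2]
def tool():
    s=r.read_state();w,x,y,z=s["tool_rot"];return np.array(s["ee_pos"]),Ro.from_quat([x,y,z,w]),s
def goto(p,yaw,tilt=None):
    """shift in cm (tool axes) and rotvec to reach p with tool down, tool y axis at world angle yaw (mod pi)"""
    e,R,s=tool(); best=None
    for k in(0,1):
        a=yaw+k*np.pi; y=np.array([np.cos(a),np.sin(a),0]);z=np.array([0,0,-1.]);T=Ro.from_matrix(np.c_[np.cross(y,z),y,z])
        v=(R.inv()*T).as_rotvec()
        if best is None or np.linalg.norm(v)<np.linalg.norm(best): best=v
    return np.round(R.inv().apply(np.array(p)-e)*100,2),np.round(best,3)
def wood(im,box,lo=(5,80,90),hi=(22,255,255),amin=80):
    x0,y0,x1,y1=box;h=cv2.cvtColor(im,cv2.COLOR_BGR2HSV);M=np.zeros(h.shape[:2],np.uint8)
    M[y0:y1,x0:x1]=cv2.inRange(h,lo,hi)[y0:y1,x0:x1]
    cs,_=cv2.findContours(M,0,2);return [c for c in cs if cv2.contourArea(c)>amin]
E
python3 - <<'E'
from h import *
im=cv2.imread("pics/top0.png")
for c in wood(im,(140,100,420,298)):
    rc=cv2.minAreaRect(c); b=cv2.boxPoints(rc); P=[ray("top",p,.02)[:2] for p in b]
    m=cv2.moments(c);u=(m['m10']/m['m00'],m['m01']/m['m00'])
    e=[P[1]-P[0],P[2]-P[1]];L=max(e,key=np.linalg.norm)
    print(np.round(u,0),np.round(ray("top",u,.018)[:2],3),[round(np.linalg.norm(x),3) for x in e],round(np.degrees(np.arctan2(L[1],L[0])),1),im[int(u[1]),int(u[0])])
cv2.imwrite("pics/crop0.png",cv2.resize(im[130:270,140:350],None,fx=3.8,fy=3.8,interpolation=cv2.INTER_CUBIC))
E
```

```text
[387. 296.] [ 0.24  -0.343] [np.float64(0.339), np.float64(0.006)] -91.2 [ 64  90 119]
[411. 277.] [ 0.302 -0.424] [np.float64(0.056), np.float64(0.032)] -91.2 [122 186 224]
[278. 240.] [0.431 0.014] [np.float64(0.093), np.float64(0.031)] -14.2 [150 212 244]
[300. 239.] [ 0.432 -0.059] [np.float64(0.031), np.float64(0.093)] -170.8 [154 213 244]
[332. 239.] [ 0.432 -0.168] [np.float64(0.093), np.float64(0.032)] -14.7 [151 212 243]
[243. 238.] [0.439 0.132] [np.float64(0.092), np.float64(0.032)] -7.7 [151 212 244]
[159. 236.] [0.455 0.415] [np.float64(0.116), np.float64(0.067)] -84.1 [ 97 153 208]
[210. 228.] [0.475 0.245] [np.float64(0.032), np.float64(0.095)] -166.5 [148 212 244]
[199. 192.] [0.601 0.285] [np.float64(0.166), np.float64(0.042)] -91.3 [ 67 116 180]
[381. 193.] [ 0.584 -0.338] [np.float64(0.09), np.float64(0.232)] -129.0 [160 217 241]
[204. 157.] [0.726 0.271] [np.float64(0.071), np.float64(0.047)] -43.7 [ 66 140 169]
[380. 122.] [ 0.84  -0.346] [np.float64(0.19), np.float64(0.132)] -5.8 [ 86 109 126]
[238. 114.] [0.882 0.154] [np.float64(0.116), np.float64(0.072)] -30.1 [118 179 212]
[261. 134.] [0.804 0.072] [np.float64(0.581), np.float64(0.203)] -91.5 [121 182 216]
```

View pics/crop0.png

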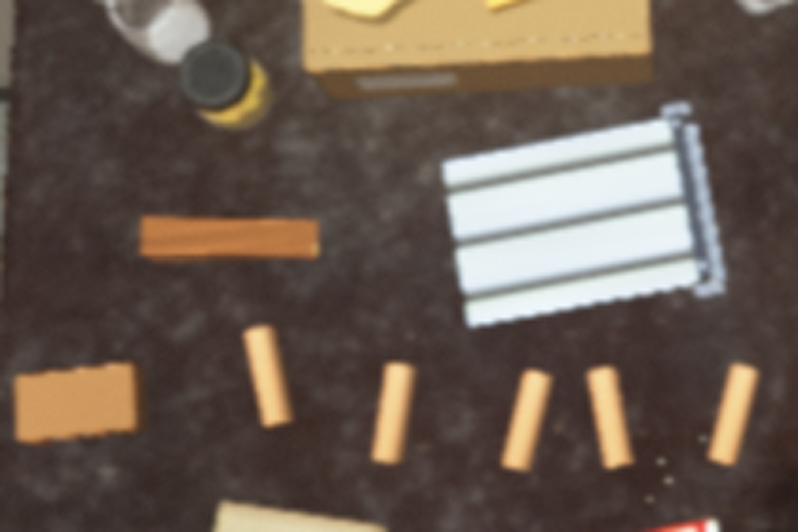

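The crop shows the bed lip corners at crop (443,163) and (468,327). The wedge's right end has a lighter face, so the thick end may point at the bed. I'll look from the wrist.

```bash
python3 - <<'E'
from h import *
f=lambda x,y:(140+x/3.8,130+y/3.8)
for p,z in [((443,163),.029),((468,327),.029),((665,120),.04),((698,287),.04)]: print(np.round(ray("top",f(*p),z),4))
print(goto((.55,.22,.32),np.pi/2))
m=r.camera_model("wrist"); R=np.array(m["R"]);print(-R.T@np.array(m["t"]),R)
E
```

```text
[0.6614 0.0861 0.029 ]
[0.5116 0.0629 0.029 ]
[ 0.6938 -0.1154  0.04  ]
[ 0.5411 -0.1416  0.04  ]
(array([-47.14, -26.61,  -7.  ]), array([-0.002, -0.   , -0.27 ]))
[0.10574254 0.61923818 0.37267055] [[ 0.26608565  0.96394709 -0.00210664]
 [ 0.9311451  -0.25646456  0.25921947]
 [ 0.24933357 -0.07093617 -0.96581615]]
```

Call:
move_arm --pt "-1 -4.7 -2.7 -0.7 0 0 -0.03" --pt "-1 -9.4 -5.3 -1.4 0 0 -0.05" --pt "-1 -14 -8 -2.1 0 0 -0.08" --pt "-1 -19 -10.6 -2.8 0 0 -0.11" --pt "-1 -23.5 -13.3 -3.5 0 0 -0.13" --pt "-1 -28 -16 -4.2 0 0 -0.16" --pt "-1 -33 -18.6 -5 0 0 -0.19" --pt "-1 -37.7 -21.3 -5.6 0 0 -0.21" --pt "-1 -42.4 -24 -6.3 0 0 -0.24" --pt "-1 -47.1 -26.6 -7 0 0 -0.27" --pt "-1 -47.1 -26.6 -7 0 0 -0.27" --pt "-1 -47.1 -26.6 -7 0 0 -0.27"

```text
clock: 1.3
ee_pos: [0.5544, 0.2131, 0.3199]
tool_rot: [0.001, 0.005, 1.0, -0.002]
ft_force: [-0.5, 0.5, -0.6]
finger_gap: 0.0854
finger_force: 0.0
```

```bash
python3 - <<'E'
from h import *
e,R,s=tool();print(s["clock"],e,R.as_matrix().round(3).tolist(),s["q"])
cv2.imwrite("pics/w1.png",r.read_camera("wrist"))
m=r.camera_model("wrist");np.savez("w1.npz",**m)
E
```

```text
1.3 [0.55443879 0.2131363  0.31993651] [[-1.0, 0.011, 0.002], [0.011, 1.0, -0.004], [-0.002, -0.004, -1.0]] [-0.29658822  0.4100029  -0.17844781  1.46641283  0.0788341   1.27173479
  1.07641595]
```

View pics/w1.png

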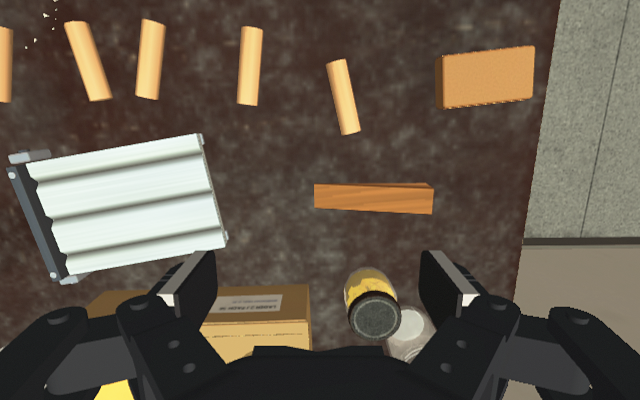

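Wrist view: the wedge runs from (314,196) to (433,200) and is wider on the right. The side face seems to grow to the right as well. I'll zoom in to confirm and measure.

```bash
python3 - <<'E'
from h import *
im=cv2.imread("pics/w1.png")
a=cv2.resize(im[120:260,180:450],(800,415),interpolation=cv2.INTER_CUBIC)
b=cv2.resize(cv2.imread("pics/scene0.png")[140:175,260:330],(360,180),interpolation=cv2.INTER_CUBIC)
o=np.zeros((600,800,3),np.uint8);o[:415]=a;o[418:598,:360]=b
cv2.imwrite("pics/w1c.png",o)
m=dict(np.load("w1.npz"))
for c in wood(im,(300,170,450,230)):
    ap=cv2.approxPolyDP(c,3,True)[:,0];print([(p.tolist(),ray("w",p,0.0,m).round(4)[:2].tolist(),ray("w",p,.033,m).round(4)[:2].tolist()) for p in ap])
for p in [(200,134),(227,243)]: print(ray("w",p,.028,m).round(4))
E
```

```text
[([434, 190], [0.5942, 0.3722], [0.5863, 0.3606]), ([425, 182], [0.5831, 0.3592], [0.576, 0.3487]), ([314, 183], [0.5836, 0.2106], [0.5765, 0.211]), ([314, 207], [0.6171, 0.2103], [0.6076, 0.2108]), ([431, 214], [0.628, 0.3709], [0.6176, 0.3594])]
[0.5162 0.0734 0.028 ]
[0.6578 0.0954 0.028 ]
```

View pics/w1c.png

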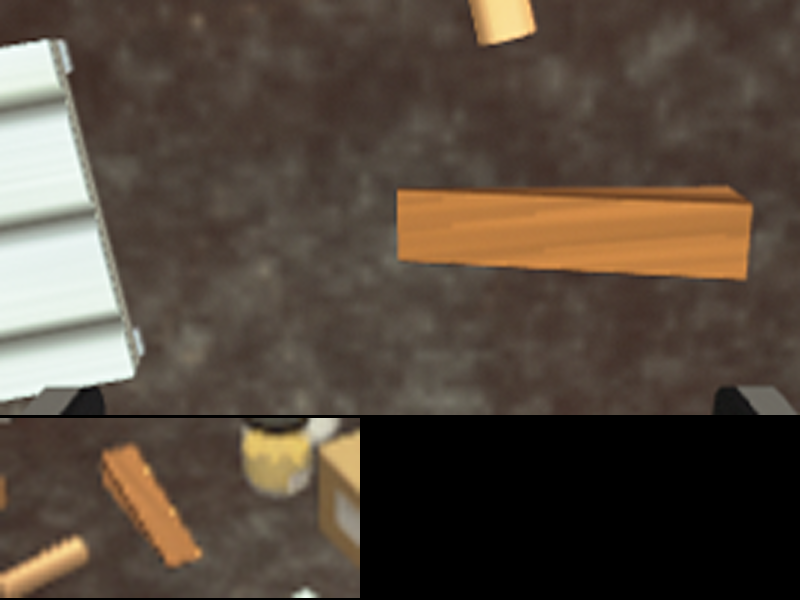

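The thin end is at (314,195), facing the bed, so the wedge only needs about a 10° turn. I'll grip it across its width near the thick end, with the tool's y turned to about 180°.

```bash
python3 - <<'E'
from h import *
e,R,s=tool();print(s["clock"],e)
print(goto((.6016,.330,.13),np.radians(179.3)), goto((.6016,.330,.13),np.radians(-.7)))
im=cv2.imread("pics/w1.png");m=dict(np.load("w1.npz"))
for p in [(201,133.5),(226,247)]: print(ray("w",p,.028,m).round(4))
h=cv2.cvtColor(im,cv2.COLOR_BGR2HSV);M=cv2.inRange(h,(0,0,150),(180,70,255));M[:, 232:]=0;M[:125]=0
cs,_=cv2.findContours(M,0,2);c=max(cs,key=cv2.contourArea);ap=cv2.approxPolyDP(c,5,True)[:,0];print([(p.tolist(),ray("w",p,.028,m)[:2].round(4).tolist()) for p in ap])
E
```

```text
1.35 [0.55183752 0.21679345 0.3196652 ]
(array([-4.9 , 11.38, 18.95]), array([-1.000e-03, -1.000e-03, -1.565e+00])) (array([-4.9 , 11.38, 18.95]), array([-1.000e-03, -1.000e-03, -1.565e+00]))
[0.5156 0.0747 0.028 ]
[0.6635 0.0937 0.028 ]
[([203, 153], [0.5392, 0.0749]), ([39, 184], [0.5769, -0.1356]), ([36, 191], [0.586, -0.1414]), ([50, 217], [0.6206, -0.131]), ([213, 190], [0.5859, 0.0832]), ([54, 222], [0.6275, -0.1272]), ([59, 249], [0.6652, -0.1285]), ([67, 255], [0.6739, -0.1195]), ([221, 224], [0.6313, 0.0896]), ([223, 229], [0.6382, 0.0917]), ([68, 257], [0.6768, -0.1188]), ([70, 275], [0.7033, -0.1213]), ([60, 283], [0.7152, -0.1374]), ([76, 282], [0.7138, -0.1152]), ([76, 273], [0.7003, -0.1126]), ([224, 247], [0.6635, 0.091]), ([227, 235], [0.6466, 0.0963])]
```

Call:
move_arm --pt "-1 -0.5 1.1 1.5 0 0 -0.14" --pt "-1 -1 2.2 3 0 0 -0.28" --pt "-1 -1.5 3.3 4.5 0 0 -0.42" --pt "-1 -2 4.4 6 0 0 -0.56" --pt "-1 -2.5 5.5 7 0 0 -0.7" --pt "-1 -3 6.6 8 0 0 -0.84" --pt "-1 -3.5 7.7 9 0 0 -0.98" --pt "-1 -4 8.8 10 0 0 -1.12" --pt "-1 -4.5 10 11 0 0 -1.26" --pt "-1 -5 11 12 0 0 -1.4" --pt "-1 -5 11 14 0 0 -1.52" --pt "-1 -5 11 14 0 0 -1.565"

```text
clock: 2.55
ee_pos: [0.5971, 0.3314, 0.1769]
tool_rot: [0.003, 0.708, -0.707, -0.001]
ft_force: [0.5, -0.3, -0.1]
finger_gap: 0.0854
finger_force: 0.0
```

Call:
move_arm --pt "-1 0 0 0 0 0 0" --pt "-1 0 0 0 0 0 0" --pt "-1 0 0 0 0 0 0"

```text
clock: 2.85
ee_pos: [0.5993, 0.3312, 0.1808]
tool_rot: [0.0, -0.705, 0.709, 0.0]
ft_force: [0.6, 0.8, -0.2]
finger_gap: 0.0854
finger_force: 0.0
```

```bash
cat >> h.py <<'E'
def shot(name):
    m=r.camera_model("wrist"); im=r.read_camera("wrist"); cv2.imwrite(f"pics/{name}.png",im); np.savez(f"{name}.npz",**m); return im,m
E
python3 - <<'E'
from h import *
e,R,s=tool();print(s["clock"],e,s["q"].round(2) if hasattr(s["q"],"round") else s["q"])
im,m=shot("w2")
for c in wood(im,(0,0,640,400),amin=600):
    ap=cv2.approxPolyDP(c,4,True)[:,0];print([(p.tolist(),ray("w",p,0.003,m).round(4)[:2].tolist(),ray("w",p,.033,m).round(4)[:2].tolist()) for p in ap])
E
```

```text
2.85 [0.59932328 0.33115744 0.18083854] [-0.24  0.69 -0.55  1.42  0.38  1.13  2.28]
[([430, 337], [0.4862, 0.4934], [0.4976, 0.4707]), ([393, 321], [0.5255, 0.4742], [0.533, 0.4534]), ([392, 334], [0.5257, 0.4896], [0.5332, 0.4672]), ([377, 334], [0.5412, 0.4895], [0.5472, 0.4672]), ([384, 321], [0.5347, 0.4742], [0.5413, 0.4534]), ([374, 320], [0.545, 0.4729], [0.5505, 0.4523]), ([371, 309], [0.5485, 0.4602], [0.5537, 0.4408]), ([389, 311], [0.5302, 0.4626], [0.5372, 0.443]), ([398, 304], [0.5215, 0.4546], [0.5294, 0.4358]), ([381, 300], [0.5388, 0.45], [0.545, 0.4316]), ([387, 291], [0.5333, 0.44], [0.54, 0.4226]), ([382, 274], [0.539, 0.4214], [0.5452, 0.4058]), ([387, 260], [0.5348, 0.4065], [0.5414, 0.3924]), ([381, 254], [0.5409, 0.4001], [0.5469, 0.3867]), ([379, 269], [0.5422, 0.416], [0.548, 0.401]), ([369, 278], [0.5516, 0.4256], [0.5565, 0.4097]), ([380, 286], [0.5405, 0.4344], [0.5465, 0.4176]), ([372, 294], [0.5481, 0.4433], [0.5533, 0.4255]), ([369, 288], [0.5513, 0.4366], [0.5562, 0.4195]), ([367, 295], [0.553, 0.4444], [0.5578, 0.4265]), ([363, 288], [0.5572, 0.4366],
[... 5888 characters left out ...]
8, 0.2536], [0.4108, 0.2548]), ([567, 74], [0.3919, 0.2376], [0.4127, 0.2404]), ([582, 64], [0.3808, 0.2298], [0.4028, 0.2334]), ([580, 55], [0.3839, 0.2228], [0.4055, 0.2271]), ([600, 62], [0.3662, 0.2283], [0.3896, 0.232]), ([609, 54], [0.36, 0.2222], [0.3841, 0.2265]), ([620, 25], [0.3559, 0.2004], [0.3803, 0.2069]), ([613, 21], [0.3622, 0.1974], [0.386, 0.2042]), ([625, 10], [0.3543, 0.1895], [0.3789, 0.1971]), ([618, 5], [0.3607, 0.1858], [0.3847, 0.1938]), ([625, 8], [0.3547, 0.188], [0.3792, 0.1958])]
[([0, 0], [0.8545, 0.1793], [0.8292, 0.1879]), ([0, 29], [0.8597, 0.2003], [0.8339, 0.2069]), ([152, 21], [0.735, 0.1952], [0.7216, 0.2022]), ([149, 0], [0.7354, 0.18], [0.722, 0.1885])]
```

View pics/w2.png

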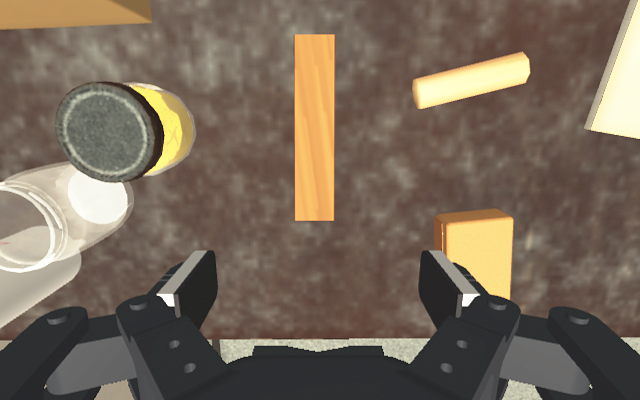

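The wrist view shows the wedge at x 295–334, y 34–220, thin end up towards the bed. The jar and the sanding block are clear of the open fingers.

Call:
move_arm --pt "-1 0.5 -0.5 5 0 0 0" --pt "-1 0.5 -0.5 9 0 0 0" --pt "-1 0.5 -0.5 12 0 0 0" --pt "-1 0.5 -0.5 14 0 0 0" --pt "-1 0.5 -0.5 15 0 0 0" --pt "-1 0.5 -0.5 15.6 0 0 0" --pt "-1 0.5 -0.5 15.6 0 0 0" --pt "-1 0.5 -0.5 15.6 0 0 0"

```text
clock: 3.7
ee_pos: [0.6052, 0.3259, 0.0256]
tool_rot: [0.001, -0.705, 0.709, -0.0]
ft_force: [-0.1, 0.7, 0.7]
finger_gap: 0.0851
finger_force: 0.0
```

Call:
move_arm --pt "0 0 0 0 0 0 0" --pt "1 0 0 0 0 0 0" --pt "1 0 0 0 0 0 0" --pt "1 0 0 0 0 0 0" --pt "1 0 0 0 0 0 0" --pt "1 0 0 0 0 0 0" --pt "1 0 0 0 0 0 0" --pt "1 0 0 0 0 0 0" --grip_force 40

```text
clock: 4.5
ee_pos: [0.6049, 0.3257, 0.0249]
tool_rot: [0.0, -0.705, 0.709, -0.0]
ft_force: [-0.7, 0.0, 6.4]
finger_gap: 0.0331
finger_force: 40.8
```

```bash
python3 - <<'E'
from h import *
e,R,s=tool();print(s["clock"],e,s["finger_gap"],R.as_matrix().round(3).tolist())
# lip from top camera
im=r.read_camera("top");cv2.imwrite("pics/top1.png",im)
h=cv2.cvtColor(im,cv2.COLOR_BGR2HSV);M=cv2.inRange(h,(0,0,160),(180,60,255));M[:150]=0;M[225:]=0;M[:,:245]=0;M[:,345:]=0
M=cv2.morphologyEx(M,3,np.ones((7,7)));cs,_=cv2.findContours(M,0,2);c=max(cs,key=cv2.contourArea);rc=cv2.minAreaRect(c);b=cv2.boxPoints(rc);print(rc);print([ (p.round(1).tolist(),ray("top",p,.033).round(4)[:2].tolist()) for p in b])
E
```

```text
4.5 [0.60493377 0.32568538 0.02490628] 0.033081430818855576 [[-0.006, -1.0, 0.001], [-1.0, 0.006, 0.001], [-0.001, -0.001, -1.0]]
((292.63134765625, 187.68930053710938), (50.42671203613281, 68.62335968017578), 79.2156982421875)
[([254.1999969482422, 169.3000030517578], [0.6732, 0.0937]), ([321.6000061035156, 156.5], [0.7132, -0.1384]), ([331.1000061035156, 206.0], [0.5399, -0.1663]), ([263.6000061035156, 218.89999389648438], [0.5015, 0.0606])]
```

Call:
move_arm --pt "1 0 0 -0.5 0 0 0" --pt "1 0 0 -1 0 0 0" --pt "1 2 0.8 -1 0 0 -0.05" --pt "1 4.5 1.8 -1 0 0 -0.1" --pt "1 7 2.9 -1 0 0 -0.15" --pt "1 9 3.7 -1 0 0 -0.167" --pt "1 10 4.1 -1 0 0 -0.167" --pt "1 10 4.1 -1 0 0 -0.167" --pt "1 10 4.1 -1 0 0 -0.167"

```text
clock: 5.45
ee_pos: [0.5636, 0.2268, 0.0346]
tool_rot: [-0.001, 0.762, -0.648, -0.0]
ft_force: [-0.1, 0.3, -0.4]
finger_gap: 0.0333
finger_force: 40.1
```

```bash
python3 - <<'E'
from h import *
e,R,s=tool();print(s["clock"],e,s["finger_gap"],s["finger_force"],s["ft_force"],R.as_matrix().round(3).tolist())
im,m=shot("w3")
E
```

```text
5.45 [0.5635673  0.22679705 0.03461925] 0.033324843038368426 40.115898102521896 [-0.06390894  0.29508093 -0.44112406] [[0.161, -0.987, 0.001], [-0.987, -0.161, 0.001], [-0.001, -0.001, -1.0]]
```

View pics/w3.png

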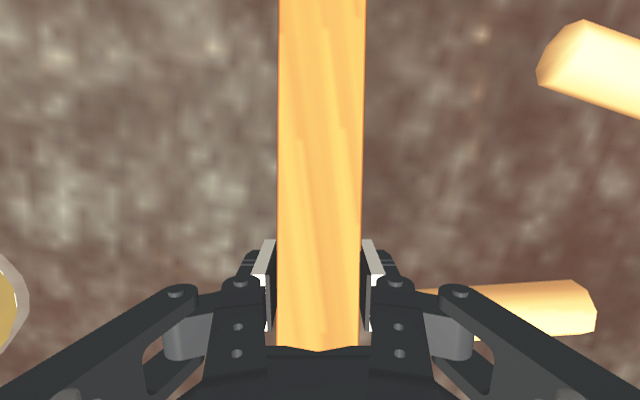

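The wrist is too low to show the lip. A blank's end shows near the right finger at about (430,300). I'll check that clearance and take the lip from the top and scene cameras.

```bash
python3 - <<'E'
from h import *
m=dict(np.load("w3.npz"))
for p in [(425,290),(480,285),(480,340),(580,280),(597,315),(540,80)]: print(p,ray("w",p,.02,m).round(3)[:2])
im=r.read_camera("top");cv2.imwrite("pics/top2.png",im)
for c in wood(im,(140,170,350,262)):
    q=cv2.moments(c);u=(q['m10']/q['m00'],q['m01']/q['m00']);print(np.round(u),ray("top",u,.02)[:2].round(3),cv2.contourArea(c))
a=cv2.resize(im[145:225,195:345],(800,427),interpolation=cv2.INTER_CUBIC);cv2.imwrite("pics/c2.png",a)
E
```

```text
(425, 290) [0.515 0.232]
(480, 285) [0.491 0.226]
(480, 340) [0.483 0.254]
(580, 280) [0.448 0.216]
(597, 315) [0.433 0.232]
(540, 80) [0.493 0.137]
[278. 240.] [0.431 0.014] 220.0
[300. 239.] [ 0.432 -0.059] 218.5
[332. 239.] [ 0.432 -0.168] 225.0
[159. 236.] [0.454 0.414] 595.0
[244. 197.] [0.582 0.13 ] 115.0
```

View pics/c2.png

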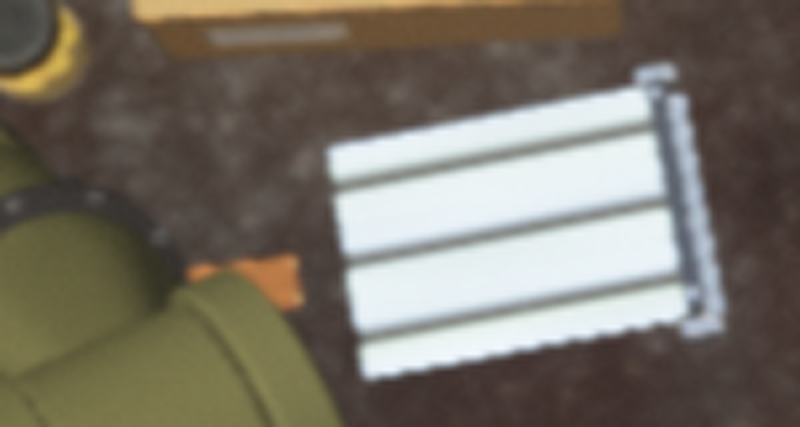

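Top crop: the wedge's thin end is at crop (302,281). The groove lines start at the lip at (335,187), (348,262) and (360,335), and end at the stop near (652,125), (665,203) and (680,280).

```bash
python3 - <<'E'
from h import *
s=800/150;f=lambda p:(195+p[0]/s-.3,145+p[1]/s-.3)
A=[ray("top",f(p),.019) for p in[(335,187),(348,262),(360,335)]];B=[ray("top",f(p),.030) for p in[(652,125),(665,203),(680,280)]]
for a,b in zip(A,B): print(a.round(4)[:2],b.round(4)[:2],np.degrees(np.arctan2(*(a-b)[[1,0]])).round(2), np.linalg.norm(a-b).round(4))
print(np.diff(A,axis=0).round(4))
print("corners",[ray("top",f(p),.028).round(4)[:2] for p in[(328,148),(365,381)]])
t=ray("top",f((302,281)),.011);print("thin",t.round(4), [ray("top",f(p),.011).round(4)[:2] for p in[(300,255),(304,308)]])
E
```

```text
[0.6395 0.0844] [ 0.6731 -0.1215] 99.27 0.2089
[0.5899 0.0757] [ 0.6216 -0.1288] 98.8 0.2072
[0.5423 0.0678] [ 0.5713 -0.1372] 98.06 0.2073
[[-0.0496 -0.0087  0.    ]
 [-0.0476 -0.0079  0.    ]]
corners [array([0.6633, 0.0876]), array([0.5114, 0.0631])]
thin [0.5797 0.1066 0.011 ] [array([0.5968, 0.1081]), array([0.562 , 0.1052])]
```

Call:
move_arm --pt "1 0 -0.25 0 0 0 0" --pt "1 0 -0.25 0.5 0 0 0" --pt "1 0 -0.25 0.95 0 0 0" --pt "1 1 -0.25 0.95 0 0 0" --pt "1 2.5 -0.25 0.95 0 0 0" --pt "1 4 -0.25 0.95 0 0 0" --pt "1 5.5 -0.25 0.95 0 0 0" --pt "1 7 -0.25 0.95 0 0 0" --pt "1 8.5 -0.25 0.95 0 0 0" --pt "1 9.5 -0.25 0.95 0 0 0" --pt "1 10 -0.25 0.95 0 0 0" --pt "1 10 -0.25 0.95 0 0 0"

```text
clock: 6.75
ee_pos: [0.5817, 0.1256, 0.0245]
tool_rot: [0.001, 0.761, -0.648, 0.0]
ft_force: [0.5, -0.9, -2.2]
finger_gap: 0.0333
finger_force: 39.9
```

```bash
python3 - <<'E'
from h import *
e,R,s=tool();print(s["clock"],e,s["finger_gap"],s["finger_force"],s["ft_force"])
im,m=shot("w4"); t=r.read_camera("top");cv2.imwrite("pics/top3.png",t);sc=r.read_camera("scene");cv2.imwrite("pics/scene3.png",sc)
o=np.zeros((600,800,3),np.uint8);o[:250,:400]=cv2.resize(im,(400,250));o[:250,402:800]=cv2.resize(t[150:225,230:349],(398,250),interpolation=2)
o[252:600,:]=cv2.resize(sc[155:225,260:421],(800,348),interpolation=2);cv2.imwrite("pics/c3.png",o)
E
```

```text
6.75 [0.58169739 0.12563196 0.02453201] 0.03327488074700691 39.85021401196718 [ 0.50687357 -0.87775419 -2.20412905]
```

View pics/c3.png

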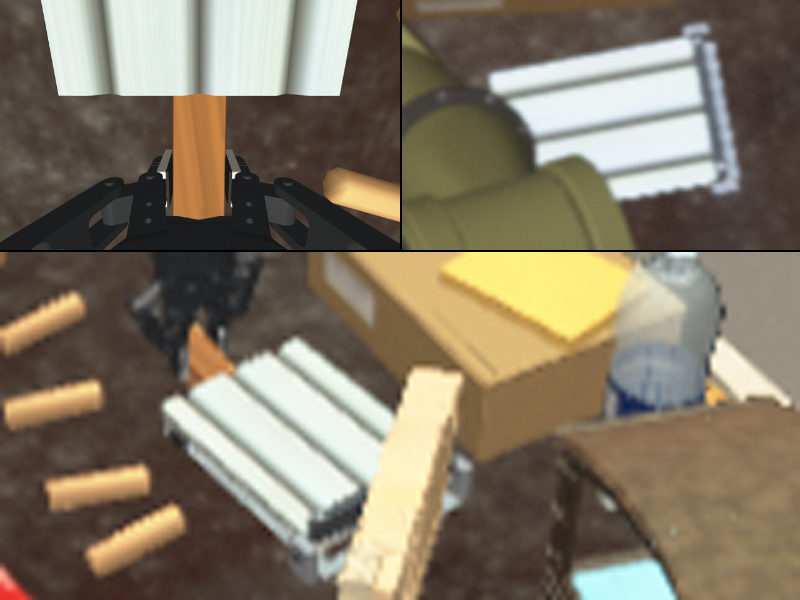

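The wedge is centred under the middle groove and square to the lip (wrist lip row about 95 of 250). I'll measure the lip height and distance for the last few millimetres.

```bash
cat > lip.py <<'E'
from h import *
from scipy.optimize import brentq
def lip(im,m):
    h=cv2.cvtColor(im,cv2.COLOR_BGR2HSV);M=cv2.inRange(h,(0,0,150),(180,60,255));M[250:]=0
    n,l,st,_=cv2.connectedComponentsWithStats(M);k=1+np.argmax(st[1:,4]);M=l==k
    rows=np.array([np.where(M[:,c])[0].max() for c in range(640) if M[:,c].any()]);cols=np.array([c for c in range(640) if M[:,c].any()])
    y=np.median(rows[(rows>np.median(rows)-6)]);row=int(y)-3;xs=np.where(M[row])[0]
    # right/left corner
    a,b=(xs.min(),y+1),(xs.max()+1,y+1)
    z=brentq(lambda z:np.linalg.norm(ray("w",a,z,m)-ray("w",b,z,m))-.150,0,.09)
    return a,b,z,ray("w",a,z,m),ray("w",b,z,m)
if __name__=="__main__":
    import sys
    n=sys.argv[1]; im=cv2.imread(f"pics/{n}.png");m=dict(np.load(f"{n}.npz"))
    a,b,z,A,B=lip(im,m);print(a,b,"ztop",round(z,4),A.round(4),B.round(4))
    e,R,s=tool()
    for zz in(.036,.038,.040): 
        c=(ray("w",a,zz,m)+ray("w",b,zz,m))/2; print(zz,c.round(4),"in tool cm",(R.inv().apply(c-e)*100).round(2))
E
python3 lip.py w4
```

```text
Traceback (most recent call last):
  File "lip.py", line 15, in <module>
    a,b,z,A,B=lip(im,m);print(a,b,"ztop",round(z,4),A.round(4),B.round(4))
              ~~~^^^^^^
  File "lip.py", line 10, in lip
    z=brentq(lambda z:np.linalg.norm(ray("w",a,z,m)-ray("w",b,z,m))-.150,0,.09)
ValueError: f(a) and f(b) must have different signs
```

```bash
python3 - <<'E'
from h import *
from scipy.optimize import brentq
im=cv2.imread("pics/w4.png");m=dict(np.load("w4.npz"));g=im.min(2)
rows=[(c,int(np.argmax(g[100:200,c]<100))+100) for c in(120,220,245,390,420,530)];print(rows)
row=rows[1][1];x=np.where(g[row-4]>110)[0];print(row,x.min(),x.max())
a,b=(x.min(),row-4),(x.max()+1,row-4)
d=lambda z:np.linalg.norm(ray("w",a,z,m)-ray("w",b,z,m))
print(d(.03),d(.04),brentq(lambda z:d(z)-.15,0,.1))
e,R,s=tool();p=(320,row)
for z in(.034,.038):print(z,(R.inv().apply(ray("w",p,z,m)-e)*100).round(2), ray("w",p,z,m).round(4))
E
```

```text
[(120, 154), (220, 154), (245, 154), (390, 154), (420, 154), (530, 154)]
154 93 543
0.1568097860957808 0.14349591063051062 0.035114803810163624
0.034 [ 5.21 -0.12 -0.93] [0.5911 0.075  0.034 ]
0.038 [ 5.26 -0.12 -1.33] [0.5912 0.0745 0.038 ]
```

Call:
move_arm --pt "1 0.7 0 0 0 0 0" --pt "1 1.4 0 0 0 0 0" --pt "1 1.9 0 0 0 0 0" --pt "1 2.2 0 0 0 0 0" --pt "1 2.2 0 0 0 0 0" --pt "1 2.2 0 0 0 0 0"

```text
clock: 7.5
ee_pos: [0.5852, 0.1047, 0.0246]
tool_rot: [0.0, 0.762, -0.648, 0.0]
ft_force: [-0.3, 0.4, -4.5]
finger_gap: 0.0333
finger_force: 39.9
```

```bash
cat > lp.py <<'E'
from h import *
from scipy.optimize import brentq
import sys
e,R,s=tool();im,m=shot(sys.argv[1]);g=im.min(2)
print(s["clock"],e.round(4),s["finger_gap"],s["finger_force"],s["ft_force"])
rows=[int(np.argmax(g[60:260,c]<100))+60 for c in(120,220,245,390,420,530)];print(rows)
row=int(np.median(rows));x=np.where(g[row-4]>110)[0];print(row,x.min(),x.max())
a,b=(x.min(),row-4),(x.max()+1,row-4)
d=lambda z:np.linalg.norm(ray("w",a,z,m)-ray("w",b,z,m))
print(d(.03),d(.04),brentq(lambda z:d(z)-.15,0,.1))
p=(320,row)
for z in(.038,.04):print(z,(R.inv().apply(ray("w",p,z,m)-e)*100).round(2), ray("w",p,z,m).round(4))
E
python3 lp.py w5
```

```text
7.5 [0.5852 0.1047 0.0246] 0.033280841890681034 39.943230310454965 [-0.30299472  0.4176998  -4.49179062]
[218, 218, 218, 218, 218, 218]
218 96 541
0.1631196826315633 0.14928315618421736 0.0394819192385383
0.038 [ 3.02 -0.11 -1.33] [0.5912 0.0751 0.038 ]
0.04 [ 3.09 -0.12 -1.53] [0.5913 0.0745 0.04  ]
```

Call:
move_arm --pt "1 0.15 0 0 0 0 0" --pt "1 0.15 0 0 0 0 0" --pt "0 0.15 0 0 0 0 0" --pt "-0.2 0.15 0 0 0 0 0" --pt "-0.2 0.15 0 0 0 0 0" --pt "-0.2 0.15 0 0 0 0 0" --pt "-0.2 0.15 0 0 0 0 0"

```text
clock: 8.25
ee_pos: [0.5855, 0.1041, 0.0249]
tool_rot: [-0.0, 0.762, -0.648, 0.0]
ft_force: [1.2, -0.2, -0.4]
finger_gap: 0.0512
finger_force: 0.0
```

```bash
python3 lp.py w6
```

```text
8.25 [0.5855 0.1041 0.0249] 0.05120964637178441 0.0 [ 1.23918416 -0.19974175 -0.38898586]
[219, 219, 219, 220, 220, 220]
219 97 541
0.16317350693882607 0.14935323332990516 0.039532016016182656
0.038 [ 2.98 -0.12 -1.31] [0.5914 0.0749 0.038 ]
0.04 [ 3.04 -0.12 -1.51] [0.5915 0.0742 0.04  ]
```

Level within about 0.5 mm after release. I'll rise, then look at the grooves and the stop.

Call:
move_arm --pt "-0.2 0 0 -2 0 0 0" --pt "-0.2 0 0 -5 0 0 0" --pt "-0.5 0 0 -9 0 0 0" --pt "-1 0 0 -13 0 0 0" --pt "-1 0 0 -17 0 0 0" --pt "-1 0 0 -19 0 0 0" --pt "-1 0 0 -19 0 0 0" --pt "-1 0 0 -19 0 0 0" --pt "-1 0 0 -19 0 0 0"

```text
clock: 9.2
ee_pos: [0.5847, 0.1037, 0.2135]
tool_rot: [0.001, 0.762, -0.648, -0.001]
ft_force: [0.9, -0.4, -0.1]
finger_gap: 0.0853
finger_force: 0.0
```

```bash
python3 - <<'E'
from h import *
e,R,s=tool();print(s["clock"],e,np.round(s["q"],2));im,m=shot("w7")
im=r.read_camera("top");cv2.imwrite("pics/top4.png",im)
for c in wood(im,(140,170,350,262)):
    q=cv2.moments(c);u=(q['m10']/q['m00'],q['m01']/q['m00']);print(np.round(u),ray("top",u,.02)[:2].round(3),cv2.contourArea(c))
E
```

```text
9.2 [0.58470933 0.10372349 0.21345708] [ 0.2   0.55 -0.68  1.64  0.38  1.09  2.72]
[300. 239.] [ 0.431 -0.059] 218.5
[332. 239.] [ 0.432 -0.168] 221.5
[159. 236.] [0.454 0.414] 595.0
[210. 228.] [0.475 0.244] 223.5
```

View pics/w7.png

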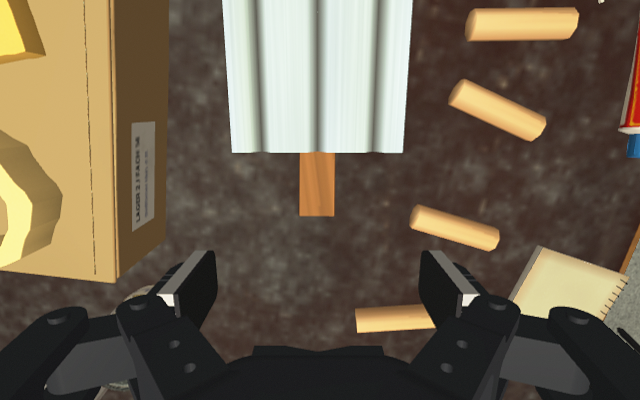

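The bed sits square and level on the wedge, with about 60 mm of wedge exposed, at (317,184). Next are the blanks, with the tool turned to the other side (tool y about 80°).

Call:
move_arm --pt "-1 0 1 0 0 0 0.14" --pt "-1 -0.5 2 0 0 0 0.28" --pt "-1 -1 3.5 0 0 0 0.42" --pt "-1 -1.5 5 0 0 0 0.56" --pt "-1 -2 6.5 0 0 0 0.7" --pt "-1 -2.5 8 0 0 0 0.84" --pt "-1 -3 9.5 0 0 0 0.98" --pt "-1 -3.5 11 0 0 0 1.12" --pt "-1 -4 12.5 1 0 0 1.26" --pt "-1 -4.5 13.5 2 0 0 1.4" --pt "-1 -5 13.9 3 0 0 1.54" --pt "-1 -5.1 13.9 4 0 0 1.68"

```text
clock: 10.5
ee_pos: [0.4388, 0.1325, 0.1739]
tool_rot: [-0.001, -0.024, 1.0, -0.0]
ft_force: [0.3, -0.8, 0.0]
finger_gap: 0.0851
finger_force: 0.0
```

Call:
move_arm --pt "-0.2 0 0 0.5 0 0 0.1" --pt "-0.2 0 0 1 0 0 0.19" --pt "-0.2 0 0 1 0 0 0.19" --pt "-0.2 0 0 1 0 0 0.19" --pt "-0.2 0 0 1 0 0 0.19"

```text
clock: 11.0
ee_pos: [0.44, 0.1322, 0.1648]
tool_rot: [-0.0, 0.068, 0.998, -0.0]
ft_force: [-0.6, 0.3, 0.8]
finger_gap: 0.0514
finger_force: 0.0
```

```bash
cat > bl.py <<'E'
from h import *
import sys
e,R,s=tool();im,m=shot(sys.argv[1]);y=R.as_matrix()[:,1]
print(s["clock"],e.round(4),"tooly",np.degrees(np.arctan2(y[1],y[0])).round(1),"q7",round(s["q"][6],2),s["finger_gap"],np.round(s["ft_force"],1))
h=cv2.cvtColor(im,cv2.COLOR_BGR2HSV);M=cv2.inRange(h,(8,60,110),(24,255,255));cs,_=cv2.findContours(cv2.morphologyEx(M,2,np.ones((5,5))),0,2)
for c in cs:
    if cv2.contourArea(c)<700: continue
    b=cv2.boxPoints(cv2.minAreaRect(c));P=np.array([ray("w",p,.017,m)[:2] for p in b]);E=[P[1]-P[0],P[2]-P[1]];L=max(E,key=np.linalg.norm);w=min(map(np.linalg.norm,E))
    if not(.06<np.linalg.norm(L)<.11 and .018<w<.04): continue
    C=P.mean(0);a=np.degrees(np.arctan2(L[1],L[0]))%180;mv=goto((*C,.026),np.radians(a+90))
    print("px",b.mean(0).round(),"C",C.round(4),"ang",a.round(1),"LxW",np.linalg.norm(L).round(3),w.round(3),"solid",round(cv2.contourArea(c)/cv2.contourArea(cv2.convexHull(c)),2),"move",mv)
E
python3 bl.py w8
```

```text
11.0 [0.44   0.1322 0.1648] tooly 82.2 q7 0.96 0.05141762120583402 [-0.6  0.3  0.8]
px [306. 336.] C [0.5787 0.1024] ang 98.2 LxW 0.066 0.04 solid 0.95 move (array([-14.14,  -1.07,  13.89]), array([0.   , 0.   , 1.292]))
px [453. 213.] C [0.4773 0.2425] ang 14.8 LxW 0.092 0.027 solid 0.77 move (array([-2.19, 11.43, 13.89]), array([ 0.   ,  0.   , -0.394]))
px [ 91. 209.] C [ 0.4335 -0.0581] ang 10.0 LxW 0.089 0.031 solid 0.87 move (array([ -1.94, -18.95,  13.89]), array([ 0.   ,  0.   , -0.312]))
px [176. 198.] C [0.4331 0.014 ] ang 166.8 LxW 0.089 0.027 solid 0.77 move (array([ -0.91, -11.8 ,  13.89]), array([0.   , 0.   , 0.094]))
px [619. 174.] C [0.4617 0.377 ] ang 6.1 LxW 0.068 0.032 solid 0.93 move (array([ 1.19, 24.55, 13.89]), array([ 0.   ,  0.   , -0.243]))
```

```bash
python3 - <<'E'
from h import *
im=cv2.imread("pics/w8.png");m=dict(np.load("w8.npz"));h=cv2.cvtColor(im,cv2.COLOR_BGR2HSV)
u=proj("w",(.439,.132,.02),m);print(u)
x,y=map(int,u)
for d in range(-60,61,10): print(d,h[y+d,x],h[min(399,y),x+d])
E
```

```text
[317.45682957 188.66543503]
-60 [ 8 84 85] [10 78 88]
-50 [ 14 127 147] [12 70 95]
-40 [ 24 100 253] [ 9 90 85]
-30 [ 23  97 253] [10 89 83]
-20 [ 24  96 253] [ 8 93 82]
-10 [ 24  95 254] [ 18 127 241]
0 [ 24  95 254] [ 24  95 254]
10 [ 24  93 254] [ 23 103 252]
20 [ 24  90 254] [11 92 83]
30 [ 25  87 254] [11 80 92]
40 [ 25  82 254] [11 76 91]
50 [ 25  78 254] [13 66 97]
60 [12 78 85] [11 70 91]
```

Hue reaches 25, so I'll widen the mask and use brightness.

```bash
sed -i 's/(8,60,110),(24,255,255)/(8,45,130),(30,255,255)/' bl.py; python3 bl.py w8 | grep -v 0.3[78]
```

```text
11.05 [0.4401 0.1322 0.1649] tooly 82.2 q7 0.96 0.05137371880140369 [ 0.1 -0.4  0.4]
px [308. 343.] C [0.5864 0.103 ] ang 90.5 LxW 0.065 0.019 solid 0.91 move (array([-14.89,  -0.89,  13.89]), array([0.   , 0.   , 1.426]))
px [304. 327.] C [0.5687 0.1013] ang 98.1 LxW 0.065 0.019 solid 0.91 move (array([-13.16,  -1.31,  13.89]), array([0.   , 0.   , 1.292]))
px [ 92. 209.] C [ 0.4336 -0.0579] ang 10.8 LxW 0.088 0.03 solid 0.97 move (array([ -1.94, -18.92,  13.89]), array([ 0.   ,  0.   , -0.325]))
px [176. 198.] C [0.4337 0.0143] ang 166.7 LxW 0.09 0.026 solid 0.98 move (array([ -0.97, -11.77,  13.89]), array([0.   , 0.   , 0.095]))
px [317. 190.] C [0.4427 0.1311] ang 172.9 LxW 0.088 0.024 solid 0.98 move (array([-0.27, -0.07, 13.89]), array([ 0.   ,  0.   , -0.012]))
```

Call:
move_arm --pt "-0.2 -0.3 0 4 0 0 -0.01" --pt "-0.2 -0.3 0 8 0 0 -0.01" --pt "-0.2 -0.3 0 11 0 0 -0.01" --pt "-0.2 -0.3 0 13 0 0 -0.01" --pt "-0.2 -0.3 0 13.8 0 0 -0.01" --pt "-0.2 -0.3 0 13.8 0 0 -0.01" --pt "1 -0.3 0 13.8 0 0 -0.01" --pt "1 -0.3 0 13.8 0 0 -0.01" --pt "1 -0.3 0 13.8 0 0 -0.01" --pt "1 -0.3 0 13.8 0 0 -0.01" --pt "1 -0.3 0 13.8 0 0 -0.01" --pt "1 -0.3 0 13.8 0 0 -0.01" --grip_force 40

```text
clock: 12.3
ee_pos: [0.4437, 0.1319, 0.0279]
tool_rot: [0.001, 0.064, 0.998, 0.0]
ft_force: [-1.3, 0.3, 6.2]
finger_gap: 0.0232
finger_force: 26.2
```

Call:
move_arm --pt "1 0 0 -4 0 0 0" --pt "1 0 0 -8 0 0 0" --pt "1 0 0 -12 0 0 0" --pt "1 0 0 -12 0 0 0" --pt "1 0 0 -12 0 0 0"

```text
clock: 12.8
ee_pos: [0.4435, 0.1317, 0.1481]
tool_rot: [0.002, 0.064, 0.998, 0.0]
ft_force: [-0.0, -0.3, 0.4]
finger_gap: 0.0226
finger_force: 44.7
```

```bash
cat > pl.py <<'E'
from h import *
import sys
# usage: pl.py jigx dist_from_stop_blank_centre_mm z
a=np.radians(99.26);u=np.array([np.cos(a),np.sin(a)]);v=np.array([u[1],-u[0]])
gb=np.array([.5912,.0748])-.165*u
def tgt(jx,d): return gb+v*jx/1000+u*d/1000
if __name__=="__main__":
    jx,d,z=map(float,sys.argv[1:4]);e,R,s=tool();t=tgt(jx,d)
    print(s["clock"],e.round(4),"gap",round(s["finger_gap"],4),"ft",np.round(s["ft_force"],1),"q7",round(s["q"][6],2),"target",t.round(4),goto((*t,z),a-np.pi/2))
E
python3 pl.py 0 30 .12
```

```text
12.8 [0.4435 0.1317 0.1481] gap 0.0226 ft [-0.  -0.3  0.4] q7 0.95 target [ 0.6129 -0.0584] (array([-19.23, -16.7 ,   2.85]), array([0.003, 0.002, 1.281]))
```

```bash
python3 pl.py 50 15 .12
```

```text
12.8 [0.4435 0.1317 0.1481] gap 0.0226 ft [-0.  -0.3  0.4] q7 0.95 target [ 0.6647 -0.0652] (array([-24.45, -16.7 ,   2.87]), array([0.003, 0.002, 1.281]))
```

Call:
move_arm --pt "1 -2.4 -1.7 0 0 0 0.14" --pt "1 -5 -3.4 0 0 0 0.28" --pt "1 -7.5 -5.1 0 0 0 0.42" --pt "1 -10 -6.8 0 0 0 0.56" --pt "1 -12.5 -8.5 0 0 0 0.7" --pt "1 -15 -10.2 0 0 0 0.84" --pt "1 -17.5 -12 0 0 0 0.98" --pt "1 -20 -13.7 1 0 0 1.12" --pt "1 -22.5 -15.4 2 0 0 1.24" --pt "1 -24.4 -16.7 2.9 0 0 1.281" --pt "1 -24.4 -16.7 2.9 0 0 1.281" --pt "1 -24.4 -16.7 2.9 0 0 1.281"

```text
clock: 14.0
ee_pos: [0.6625, -0.065, 0.1157]
tool_rot: [-0.001, 0.648, 0.762, -0.001]
ft_force: [-0.3, 0.3, -0.4]
finger_gap: 0.0229
finger_force: 44.6
```

Call:
move_arm --pt "1 0 0 0 0 0 0" --pt "1 0 0 0 0 0 0" --pt "1 0 0 0 0 0 0"

```text
clock: 14.3
ee_pos: [0.6635, -0.0642, 0.1183]
tool_rot: [0.0, 0.647, 0.762, 0.0]
ft_force: [-0.6, 0.5, -0.3]
finger_gap: 0.0223
finger_force: 44.6
```

```bash
python3 pl.py 50 15 .066
```

```text
14.3 [ 0.6635 -0.0642  0.1183] gap 0.0223 ft [-0.6  0.5 -0.3] q7 0.32 target [ 0.6647 -0.0652] (array([-0.12,  0.1 ,  5.23]), array([ 0.001, -0.   ,  0.002]))
```

Call:
move_arm --pt "1 -0.1 0.1 2 0 0 0" --pt "1 -0.1 0.1 4 0 0 0" --pt "1 -0.1 0.1 4.8 0 0 0" --pt "1 -0.1 0.1 5.2 0 0 0" --pt "1 -0.1 0.1 5.2 0 0 0" --pt "1 -0.1 0.1 5.2 0 0 0"

```text
clock: 14.9
ee_pos: [0.6654, -0.0658, 0.0667]
tool_rot: [0.001, 0.648, 0.762, 0.0]
ft_force: [0.8, 0.3, -0.6]
finger_gap: 0.0224
finger_force: 44.6
```

Call:
move_arm --pt "0.15 0 0 0 0 0 0" --pt "0.15 0 0 0 0 0 0" --pt "0.15 0 0 0 0 0 0" --pt "0.15 0 0 0 0 0 0"

```text
clock: 15.3
ee_pos: [0.6649, -0.0658, 0.066]
tool_rot: [0.0, 0.648, 0.762, 0.0]
ft_force: [-0.7, -0.5, 0.1]
finger_gap: 0.0361
finger_force: 0.0
```

```bash
cat > gr.py <<'E'
from h import *
import sys
from pl import *
e,R,s=tool();im,m=shot(sys.argv[1]);print(s["clock"],e.round(4),"gap",round(s["finger_gap"],4),np.round(s["ft_force"],1))
M=cv2.inRange(cv2.cvtColor(im,cv2.COLOR_BGR2HSV),(8,45,130),(30,255,255));cs,_=cv2.findContours(cv2.morphologyEx(M,2,np.ones((5,5))),0,2)
for c in cs:
    if cv2.contourArea(c)<500: continue
    P=np.array([ray("w",p,.056,m)[:2] for p in c[:,0]])-gb; J=np.c_[P@v,P@u]*1000
    if abs(J[:,0]).max()>90 or J[:,1].min()<-60 or J[:,1].max()>180: continue
    print("jig x",J[:,0].min().round(1),J[:,0].max().round(1),"along",J[:,1].min().round(1),J[:,1].max().round(1),"area",cv2.contourArea(c),cv2.boundingRect(c))
E
python3 gr.py g1
```

```text
15.3 [ 0.6649 -0.0658  0.066 ] gap 0.0361 [-0.7 -0.5  0.1]
jig x 37.7 61.9 along -28.9 62.0 area 10390.0 (284, 154, 59, 197)
```

Call:
move_arm --pt "1 0 0 0 0 0 0" --pt "1 0 0 0 0 0 0" --pt "1 0 0 0 0 0 0" --pt "1 -0.4 0 0 0 0 0" --pt "1 -0.8 0 0 0 0 0" --pt "1 -1.2 0 0 0 0 0" --pt "1 -1.4 0 0 0 0 0" --pt "1 -1.4 0 0 0 0 0" --grip_force 20

```text
clock: 16.15
ee_pos: [0.6648, -0.0777, 0.066]
tool_rot: [-0.003, 0.647, 0.762, -0.0]
ft_force: [-7.9, 4.1, 8.0]
finger_gap: 0.0241
finger_force: 19.7
```

Call:
move_arm --pt "1 -0.1 0 0 0 0 0" --pt "1 -0.2 0 0 0 0 0" --pt "1 -0.2 0 0 0 0 0"

```text
clock: 16.45
ee_pos: [0.665, -0.0789, 0.0659]
tool_rot: [-0.003, 0.647, 0.762, -0.0]
ft_force: [-8.3, 5.4, 9.2]
finger_gap: 0.0234
finger_force: 19.8
```

Call:
move_arm --pt "0.15 0 0 0 0 0 0" --pt "0.15 0 0 0 0 0 0" --pt "0.15 0 0 0 0 0 0" --pt "0.15 0 0 0 0 0 0"

```text
clock: 16.85
ee_pos: [0.6676, -0.0819, 0.0657]
tool_rot: [0.0, 0.648, 0.762, -0.0]
ft_force: [0.2, -0.9, 0.0]
finger_gap: 0.0363
finger_force: 0.0
```

```bash
python3 gr.py g2
```

```text
16.85 [ 0.6676 -0.0819  0.0657] gap 0.0363 [ 0.2 -0.9  0. ]
jig x 37.6 61.9 along -41.7 48.9 area 10575.5 (284, 146, 59, 199)
```

Call:
move_arm --pt "0.15 0 0 -2 0 0 0" --pt "0.15 0 0 -4 0 0 0" --pt "1 3 0 -4 0 0 0" --pt "1 6.8 0 -4 0 0 0" --pt "1 6.8 0 -3 0 0 0" --pt "1 6.8 0 -1 0 0 0" --pt "1 6.8 0 -0.2 0 0 0" --pt "1 6.8 0 -0.2 0 0 0" --pt "1 6.3 0 -0.2 0 0 0" --pt "1 6 0 -0.2 0 0 0" --pt "1 5.8 0 -0.2 0 0 0" --pt "1 5.8 0 -0.2 0 0 0"

```text
clock: 18.1
ee_pos: [0.6584, -0.0253, 0.0684]
tool_rot: [0.0, 0.648, 0.762, 0.0]
ft_force: [-0.6, -0.1, -0.1]
finger_gap: -0.0
finger_force: 0.0
```

Call:
move_arm --pt "1 -0.1 0 0 0 0 0" --pt "1 -0.2 0 0 0 0 0" --pt "1 -0.2 0 0 0 0 0"

```text
clock: 18.4
ee_pos: [0.6584, -0.0263, 0.0679]
tool_rot: [0.0, 0.648, 0.762, 0.0]
ft_force: [0.5, -0.1, -0.5]
finger_gap: 0.0
finger_force: 0.0
```

Call:
move_arm --pt "1 -0.1 0 0 0 0 0" --pt "1 -0.2 0 0 0 0 0" --pt "1 -0.2 0 0 0 0 0"

```text
clock: 18.7
ee_pos: [0.6586, -0.0277, 0.0678]
tool_rot: [-0.0, 0.647, 0.762, 0.0]
ft_force: [0.0, 2.0, 0.2]
finger_gap: -0.0002
finger_force: 1.0
```

Call:
move_arm --pt "1 0.3 0 0 0 0 0" --pt "1 0.3 0 0.4 0 0 0" --pt "1 0.3 0 0.4 0 0 0" --pt "1 0.1 0 0.4 0 0 0" --pt "1 -0.1 0 0.4 0 0 0" --pt "1 -0.2 0 0.4 0 0 0" --pt "1 -0.2 0 0.4 0 0 0"

```text
clock: 19.4
ee_pos: [0.6585, -0.0278, 0.0636]
tool_rot: [-0.002, 0.647, 0.762, 0.001]
ft_force: [-1.2, 6.8, 1.3]
finger_gap: 0.0004
finger_force: 3.2
```

Call:
move_arm --pt "1 -0.1 0 0 0 0 0" --pt "1 -0.2 0 0 0 0 0" --pt "1 -0.2 0 0 0 0 0"

```text
clock: 19.7
ee_pos: [0.6586, -0.0279, 0.0636]
tool_rot: [-0.002, 0.647, 0.763, 0.001]
ft_force: [-3.7, 10.4, 1.9]
finger_gap: -0.0
finger_force: 5.1
```

Call:
move_arm --pt "1 -0.1 0 0 0 0 0" --pt "1 -0.2 0 0 0 0 0" --pt "1 -0.2 0 0 0 0 0"

```text
clock: 20.0
ee_pos: [0.6586, -0.0279, 0.0636]
tool_rot: [-0.003, 0.646, 0.763, 0.002]
ft_force: [-3.7, 13.1, 3.0]
finger_gap: 0.0
finger_force: 7.0
```

The blank is against the stop: the TCP stalls while the force grows to 13 N. Next blank.

Call:
move_arm --pt "1 0.6 0 0 0 0 0" --pt "1 0.8 0 -4 0 0 0" --pt "1 1.5 -1.5 -7 0 0 -0.14" --pt "0 2.2 -4 -9 0 0 -0.28" --pt "-0.2 3 -7 -10 0 0 -0.42" --pt "-0.2 3.7 -10 -10 0 0 -0.56" --pt "-0.2 4.5 -13 -10 0 0 -0.7" --pt "-0.2 5.2 -16 -10 0 0 -0.84" --pt "-0.2 6 -18.5 -10 0 0 -0.98" --pt "-0.2 7 -20.5 -10 0 0 -1.1" --pt "-0.2 7.7 -21.3 -10 0 0 -1.177" --pt "-0.2 7.7 -21.3 -10 0 0 -1.177"

```text
clock: 21.2
ee_pos: [0.4361, 0.0072, 0.1642]
tool_rot: [0.0, 0.115, 0.993, -0.0]
ft_force: [-0.3, 0.2, 0.6]
finger_gap: 0.0512
finger_force: 0.0
```

Call:
move_arm --pt "-0.2 0 0 0 0 0 0" --pt "-0.2 0 0 0 0 0 0" --pt "-0.2 0 0 0 0 0 0"

```text
clock: 21.5
ee_pos: [0.4378, 0.0071, 0.1637]
tool_rot: [0.0, 0.117, 0.993, -0.0]
ft_force: [0.1, -0.5, 0.3]
finger_gap: 0.0514
finger_force: 0.0
```

```bash
python3 bl.py w9
```

```text
21.5 [0.4378 0.0071 0.1637] tooly 76.6 q7 1.16 0.051362540890413526 [ 0.1 -0.5  0.3]
px [117. 230.] C [ 0.435  -0.1675] ang 165.8 LxW 0.091 0.029 solid 0.97 move (array([ -3.79, -17.05,  13.77]), array([-0.   ,  0.   ,  0.015]))
px [238. 202.] C [ 0.435  -0.0599] ang 10.1 LxW 0.087 0.026 solid 0.96 move (array([-1.3 , -6.58, 13.77]), array([-0.   ,  0.   , -0.409]))
px [323. 181.] C [0.4339 0.0125] ang 166.2 LxW 0.088 0.024 solid 0.99 move (array([ 0.48,  0.44, 13.77]), array([-0.   ,  0.   ,  0.007]))
px [609. 170.] C [0.4785 0.2406] ang 13.3 LxW 0.094 0.029 solid 0.93 move (array([ 1.41, 23.66, 13.76]), array([-0.   ,  0.   , -0.465]))
```

Call:
move_arm --pt "-0.2 0.5 0.4 4 0 0 0.01" --pt "-0.2 0.5 0.4 8 0 0 0.01" --pt "-0.2 0.5 0.4 11 0 0 0.01" --pt "-0.2 0.5 0.4 13 0 0 0.01" --pt "-0.2 0.5 0.4 13.7 0 0 0.01" --pt "-0.2 0.5 0.4 13.7 0 0 0.01" --pt "1 0.5 0.4 13.7 0 0 0.01" --pt "1 0.5 0.4 13.7 0 0 0.01" --pt "1 0.5 0.4 13.7 0 0 0.01" --pt "1 0.5 0.4 13.7 0 0 0.01" --pt "1 0.5 0.4 13.7 0 0 0.01" --pt "1 0.5 0.4 13.7 0 0 0.01" --grip_force 40

```text
clock: 22.75
ee_pos: [0.4338, 0.0124, 0.0279]
tool_rot: [0.001, 0.121, 0.993, 0.0]
ft_force: [-1.0, 0.0, 7.3]
finger_gap: 0.0225
finger_force: 39.8
```

Call:
move_arm --pt "1 0 0 -4 0 0 0" --pt "1 0 0 -8 0 0 0" --pt "1 0 0 -12 0 0 0" --pt "1 -2.5 -0.6 -12 0 0 0.14" --pt "1 -5 -1.2 -12 0 0 0.28" --pt "1 -7.5 -1.8 -12 0 0 0.42" --pt "1 -10 -2.4 -12 0 0 0.56" --pt "1 -12.5 -3 -12 0 0 0.7" --pt "1 -15 -3.6 -12 0 0 0.84" --pt "1 -17.5 -4.2 -12 0 0 0.98" --pt "1 -19.9 -4.8 -11 0 0 1.12" --pt "1 -19.9 -4.8 -10 0 0 1.169"

```text
clock: 23.95
ee_pos: [0.6175, -0.0838, 0.1274]
tool_rot: [0.002, 0.651, 0.759, 0.001]
ft_force: [-0.6, 0.5, -0.7]
finger_gap: 0.0225
finger_force: 39.5
```

Call:
move_arm --pt "1 0 0 0 0 0 0" --pt "1 0 0 0 0 0 0" --pt "1 0 0 0 0 0 0"

```text
clock: 24.25
ee_pos: [0.6147, -0.0815, 0.1277]
tool_rot: [0.0, 0.648, 0.762, 0.0]
ft_force: [0.1, 0.2, -0.4]
finger_gap: 0.0228
finger_force: 39.5
```

```bash
python3 pl.py 0 8 .066; python3 gr.py g3
```

```text
24.25 [ 0.6147 -0.0815  0.1277] gap 0.0228 ft [ 0.1  0.2 -0.4] q7 0.35 target [ 0.6165 -0.0802] (array([0.1 , 0.19, 6.17]), array([ 0.001, -0.   ,  0.   ]))
24.25 [ 0.6147 -0.0815  0.1277] gap 0.0228 [ 0.1  0.2 -0.4]
jig x 36.2 60.7 along -41.5 43.9 area 4532.0 (376, 159, 46, 133)
```

Call:
move_arm --pt "1 0.1 0.2 2.5 0 0 0" --pt "1 0.1 0.2 5 0 0 0" --pt "1 0.1 0.2 5.8 0 0 0" --pt "1 0.1 0.2 6.1 0 0 0" --pt "1 0.1 0.2 6.1 0 0 0" --pt "0.15 0.1 0.2 6.1 0 0 0" --pt "0.15 0.1 0.2 6.1 0 0 0" --pt "0.15 0.1 0.2 6.1 0 0 0" --pt "0.15 0.1 0.2 6.1 0 0 0" --pt "0.15 0.1 0.2 4 0 0 0" --pt "0.15 0.1 0.2 2 0 0 0" --pt "0.15 0.1 0.2 2 0 0 0"

```text
clock: 25.5
ee_pos: [0.6182, -0.0809, 0.1096]
tool_rot: [0.002, 0.648, 0.761, 0.001]
ft_force: [0.4, 0.9, -0.2]
finger_gap: 0.0368
finger_force: 0.0
```

Call:
move_arm --pt "1 3.5 0 0 0 0 0" --pt "1 7 0 0 0 0 0" --pt "1 7 0 2 0 0 0" --pt "1 7 0 3.8 0 0 0" --pt "1 7 0 4.3 0 0 0" --pt "1 7 0 4.3 0 0 0" --pt "1 6.2 0 4.3 0 0 0" --pt "1 5.6 0 4.3 0 0 0" --pt "1 5.2 0 4.3 0 0 0" --pt "1 4.9 0 4.3 0 0 0" --pt "1 4.7 0 4.3 0 0 0" --pt "1 4.7 0 4.3 0 0 0"

```text
clock: 26.7
ee_pos: [0.6092, -0.0345, 0.064]
tool_rot: [0.0, 0.649, 0.761, 0.0]
ft_force: [-0.9, 0.2, -1.0]
finger_gap: -0.0001
finger_force: 0.0
```

Call:
move_arm --pt "1 -0.1 0 0 0 0 0" --pt "1 -0.2 0 0 0 0 0" --pt "1 -0.2 0 0 0 0 0"

```text
clock: 27.0
ee_pos: [0.6094, -0.0356, 0.0638]
tool_rot: [-0.0, 0.648, 0.762, 0.0]
ft_force: [0.5, 0.9, 0.3]
finger_gap: 0.0003
finger_force: 0.6
```

Call:
move_arm --pt "1 -0.1 0 0 0 0 0" --pt "1 -0.2 0 0 0 0 0" --pt "1 -0.2 0 0 0 0 0"

```text
clock: 27.3
ee_pos: [0.6094, -0.0357, 0.0637]
tool_rot: [-0.001, 0.648, 0.762, 0.001]
ft_force: [-1.5, 5.5, 2.3]
finger_gap: 0.0003
finger_force: 3.2
```

Call:
move_arm --pt "1 0.8 0 0 0 0 0" --pt "1 1 0 -4 0 0 0" --pt "1 1 -1.5 -7 0 0 -0.14" --pt "0 0.8 -3 -9 0 0 -0.28" --pt "-0.2 0.8 -5 -10 0 0 -0.42" --pt "-0.2 0.8 -7 -10 0 0 -0.56" --pt "-0.2 0.8 -9 -10 0 0 -0.7" --pt "-0.2 0.8 -11 -10 0 0 -0.84" --pt "-0.2 0.8 -13 -10 0 0 -0.98" --pt "-0.2 0.8 -15 -10 0 0 -1.12" --pt "-0.2 0.8 -16.5 -10 0 0 -1.26" --pt "-0.2 0.8 -17.6 -10 0 0 -1.4"

```text
clock: 28.5
ee_pos: [0.4336, -0.0587, 0.1639]
tool_rot: [0.0, 0.003, 1.0, -0.0]
ft_force: [0.9, -0.1, -0.0]
finger_gap: 0.0512
finger_force: 0.0
```

Call:
move_arm --pt "-0.2 0 0 0 0 0 -0.14" --pt "-0.2 0 0 0 0 0 -0.185" --pt "-0.2 0 0 0 0 0 -0.185" --pt "-0.2 0 0 0 0 0 -0.185"

```text
clock: 28.9
ee_pos: [0.4348, -0.0584, 0.1638]
tool_rot: [0.0, -0.086, 0.996, -0.0]
ft_force: [0.3, -0.6, -0.4]
finger_gap: 0.0512
finger_force: 0.0
```

```bash
python3 bl.py w10
```

```text
28.9 [ 0.4348 -0.0584  0.1638] tooly 99.9 q7 1.65 0.05115585128091983 [ 0.3 -0.6 -0.4]
px [626. 290.] C [0.4798 0.228 ] ang 23.7 LxW 0.099 0.022 solid 0.97 move (array([-9.34, 27.44, 13.78]), array([-0.   ,  0.   , -0.242]))
px [316. 188.] C [ 0.4355 -0.061 ] ang 10.4 LxW 0.089 0.023 solid 0.99 move (array([-0.02, -0.27, 13.78]), array([-0.  ,  0.  , -0.01]))
px [184. 165.] C [ 0.4351 -0.1692] ang 164.3 LxW 0.091 0.026 solid 0.97 move (array([  1.88, -10.93,  13.79]), array([-0.   ,  0.   ,  0.446]))
```

Call:
move_arm --pt "-0.2 0 -0.3 4 0 0 -0.01" --pt "-0.2 0 -0.3 8 0 0 -0.01" --pt "-0.2 0 -0.3 11 0 0 -0.01" --pt "-0.2 0 -0.3 13 0 0 -0.01" --pt "-0.2 0 -0.3 13.7 0 0 -0.01" --pt "-0.2 0 -0.3 13.7 0 0 -0.01" --pt "1 0 -0.3 13.7 0 0 -0.01" --pt "1 0 -0.3 13.7 0 0 -0.01" --pt "1 0 -0.3 13.7 0 0 -0.01" --pt "1 0 -0.3 13.7 0 0 -0.01" --pt "1 0 -0.3 13.7 0 0 -0.01" --pt "1 0 -0.3 13.7 0 0 -0.01" --grip_force 40

```text
clock: 30.15
ee_pos: [0.436, -0.0612, 0.0279]
tool_rot: [0.001, -0.092, 0.996, -0.0]
ft_force: [-0.6, 1.7, 7.5]
finger_gap: 0.0229
finger_force: 40.5
```

Call:
move_arm --pt "1 0 0 -4 0 0 0" --pt "1 0 0 -8 0 0 0" --pt "1 0 0 -12 0 0 0.1" --pt "1 -1.5 -0.6 -12 0 0 0.24" --pt "1 -3 -1.2 -12 0 0 0.38" --pt "1 -4.5 -1.8 -12 0 0 0.52" --pt "1 -6 -2.4 -12 0 0 0.66" --pt "1 -7.5 -3 -12 0 0 0.8" --pt "1 -9 -3.6 -12 0 0 0.94" --pt "1 -10.5 -4.2 -12 0 0 1.08" --pt "1 -11.5 -4.8 -11 0 0 1.22" --pt "1 -12.4 -5.1 -10 0 0 1.36"

```text
clock: 31.35
ee_pos: [0.5673, -0.0891, 0.1274]
tool_rot: [0.001, 0.557, 0.83, 0.0]
ft_force: [-0.5, 0.7, -0.9]
finger_gap: 0.0224
finger_force: 39.6
```

Call:
move_arm --pt "1 0 0 0 0 0 0.13" --pt "1 0 0 0 0 0 0.231" --pt "1 0 0 0 0 0 0.231" --pt "1 0 0 0 0 0 0.231" --pt "1 0 0 0 0 0 0.231"

```text
clock: 31.85
ee_pos: [0.5665, -0.0886, 0.1271]
tool_rot: [0.0, 0.646, 0.763, 0.0]
ft_force: [-0.8, -0.5, -0.1]
finger_gap: 0.0225
finger_force: 39.6
```

```bash
python3 pl.py -50 8 .066; python3 gr.py g4
```

```text
31.85 [ 0.5665 -0.0886  0.1271] gap 0.0225 ft [-0.8 -0.5 -0.1] q7 0.39 target [ 0.5671 -0.0882] (array([0.02, 0.06, 6.11]), array([ 0.001, -0.   ,  0.005]))
31.85 [ 0.5665 -0.0886  0.1271] gap 0.0225 [-0.8 -0.5 -0.1]
jig x 34.4 60.5 along -45.7 43.5 area 5200.0 (448, 162, 57, 138)
jig x -13.8 10.9 along -39.4 43.8 area 4401.5 (374, 161, 46, 130)
```

Call:
move_arm --pt "1 0 0.1 2.5 0 0 0.005" --pt "1 0 0.1 5 0 0 0.005" --pt "1 0 0.1 5.8 0 0 0.005" --pt "1 0 0.1 6.1 0 0 0.005" --pt "1 0 0.1 6.1 0 0 0.005" --pt "0.15 0 0.1 6.1 0 0 0.005" --pt "0.15 0 0.1 6.1 0 0 0.005" --pt "0.15 0 0.1 6.1 0 0 0.005" --pt "0.15 0 0.1 6.1 0 0 0.005" --pt "0.15 0 0.1 4 0 0 0.005" --pt "0.15 0 0.1 2 0 0 0.005" --pt "0.15 0 0.1 2 0 0 0.005"

```text
clock: 33.1
ee_pos: [0.569, -0.0888, 0.1093]
tool_rot: [0.002, 0.649, 0.761, 0.001]
ft_force: [-0.5, 0.4, 0.6]
finger_gap: 0.0362
finger_force: 0.0
```

Call:
move_arm --pt "1 3.5 0 0 0 0 0" --pt "1 7 0 0 0 0 0" --pt "1 7 0 2 0 0 0" --pt "1 7 0 3.8 0 0 0" --pt "1 7 0 4.3 0 0 0" --pt "1 7 0 4.3 0 0 0" --pt "1 6.2 0 4.3 0 0 0" --pt "1 5.6 0 4.3 0 0 0" --pt "1 5.2 0 4.3 0 0 0" --pt "1 4.9 0 4.3 0 0 0" --pt "1 4.7 0 4.3 0 0 0" --pt "1 4.6 0 4.3 0 0 0"

```text
clock: 34.3
ee_pos: [0.5603, -0.0432, 0.0639]
tool_rot: [0.0, 0.649, 0.761, 0.0]
ft_force: [-0.2, 0.2, -0.7]
finger_gap: -0.0002
finger_force: 0.1
```

Call:
move_arm --pt "1 -0.1 0 0 0 0 0" --pt "1 -0.2 0 0 0 0 0" --pt "1 -0.2 0 0 0 0 0"

```text
clock: 34.6
ee_pos: [0.5604, -0.0435, 0.0638]
tool_rot: [-0.001, 0.648, 0.761, 0.0]
ft_force: [-1.0, 5.2, 2.6]
finger_gap: 0.0001
finger_force: 2.5
```

Call:
move_arm --pt "1 -0.1 0 0 0 0 0" --pt "1 -0.2 0 0 0 0 0" --pt "1 -0.2 0 0 0 0 0"

```text
clock: 34.9
ee_pos: [0.5604, -0.0436, 0.0637]
tool_rot: [-0.002, 0.648, 0.762, 0.001]
ft_force: [-1.2, 9.7, 3.3]
finger_gap: -0.0001
finger_force: 5.0
```

```bash
python3 - <<'E'
from pl import *
e,R,s=tool();print(e,s["ft_force"],"d",(e[:2]-gb)@u*1000)
E
```

```text
[ 0.56043977 -0.0436398   0.0637219 ] [-1.16068221  9.72391994  3.26422551] d 53.053449329430364
```

Call:
move_arm --pt "1 0.8 0 0 0 0 0" --pt "1 0.8 0 -4 0 0 0" --pt "1 0 -1.5 -7 0 0 -0.14" --pt "0 -1.5 -3 -9 0 0 -0.28" --pt "-0.2 -3 -5 -10 0 0 -0.42" --pt "-0.2 -4.5 -7 -10 0 0 -0.56" --pt "-0.2 -6 -9 -10 0 0 -0.7" --pt "-0.2 -7.5 -11 -10 0 0 -0.84" --pt "-0.2 -9 -13 -10 0 0 -0.98" --pt "-0.2 -10.1 -14.4 -10 0 0 -1.1" --pt "-0.2 -10.1 -14.4 -10 0 0 -1.147" --pt "-0.2 -10.1 -14.4 -10 0 0 -1.147"

```text
clock: 36.1
ee_pos: [0.4341, -0.1706, 0.1639]
tool_rot: [0.0, 0.133, 0.991, -0.0]
ft_force: [-0.5, 0.6, -0.5]
finger_gap: 0.0512
finger_force: 0.0
```

Call:
move_arm --pt "-0.2 0 0 0 0 0 0" --pt "-0.2 0 0 0 0 0 0" --pt "-0.2 0 0 0 0 0 0"

```text
clock: 36.4
ee_pos: [0.4349, -0.1691, 0.1637]
tool_rot: [-0.0, 0.132, 0.991, -0.0]
ft_force: [-0.5, -0.3, -0.5]
finger_gap: 0.0513
finger_force: 0.0
```

```bash
python3 bl.py w11
```

```text
36.4 [ 0.4349 -0.1691  0.1637] tooly 74.8 q7 1.54 0.05131141520407156 [-0.5 -0.3 -0.5]
px [316. 188.] C [ 0.4353 -0.1705] ang 165.4 LxW 0.088 0.024 solid 0.97 move (array([-0.08, -0.12, 13.78]), array([-0.   ,  0.   , -0.011]))
```

Call:
move_arm --pt "-0.2 -0.1 -0.1 4 0 0 -0.01" --pt "-0.2 -0.1 -0.1 8 0 0 -0.01" --pt "-0.2 -0.1 -0.1 11 0 0 -0.01" --pt "-0.2 -0.1 -0.1 13 0 0 -0.01" --pt "-0.2 -0.1 -0.1 13.7 0 0 -0.01" --pt "-0.2 -0.1 -0.1 13.7 0 0 -0.01" --pt "1 -0.1 -0.1 13.7 0 0 -0.01" --pt "1 -0.1 -0.1 13.7 0 0 -0.01" --pt "1 -0.1 -0.1 13.7 0 0 -0.01" --pt "1 -0.1 -0.1 13.7 0 0 -0.01" --pt "1 -0.1 -0.1 13.7 0 0 -0.01" --pt "1 -0.1 -0.1 13.7 0 0 -0.01" --grip_force 40

```text
clock: 37.65
ee_pos: [0.4361, -0.1709, 0.028]
tool_rot: [0.001, 0.127, 0.992, -0.0]
ft_force: [-0.5, 0.2, 8.0]
finger_gap: 0.0228
finger_force: 39.8
```

Call:
move_arm --pt "1 0 0 -4 0 0 0" --pt "1 0 0 -8 0 0 0" --pt "1 0 0 -12 0 0 0" --pt "1 -1.5 2.5 -12 0 0 0.14" --pt "1 -3 5 -12 0 0 0.28" --pt "1 -4.5 8 -12 0 0 0.42" --pt "1 -6 11 -12 0 0 0.56" --pt "1 -7.5 14 -12 0 0 0.7" --pt "1 -9 17 -12 0 0 0.84" --pt "1 -10.5 19.5 -12 0 0 0.98" --pt "1 -11.8 21.1 -11 0 0 1.12" --pt "1 -11.8 21.1 -10 0 0 1.154"

```text
clock: 38.85
ee_pos: [0.605, 0.0072, 0.1271]
tool_rot: [0.001, 0.648, 0.762, 0.002]
ft_force: [-0.9, -0.3, -0.2]
finger_gap: 0.0231
finger_force: 39.5
```

Call:
move_arm --pt "1 0 0 0 0 0 0" --pt "1 0 0 0 0 0 0" --pt "1 0 0 0 0 0 0" --pt "1 0 0 0 0 0 0"

```text
clock: 39.25
ee_pos: [0.6026, 0.0028, 0.1276]
tool_rot: [0.0, 0.648, 0.762, 0.0]
ft_force: [-0.4, 0.9, -0.4]
finger_gap: 0.0227
finger_force: 39.5
```

```bash
python3 pl.py 0 93 .066; python3 gr.py g5
```

```text
39.25 [0.6026 0.0028 0.1276] gap 0.0227 ft [-0.4  0.9 -0.4] q7 0.23 target [0.6028 0.0037] (array([0.09, 0.03, 6.16]), array([ 0.001,  0.   , -0.   ]))
39.25 [0.6026 0.0028 0.1276] gap 0.0227 [-0.4  0.9 -0.4]
jig x -16.1 19.5 along -1.7 132.6 area 10399.5 (289, 153, 60, 199)
```

Call:
move_arm --pt "1 0.1 0 2.5 0 0 0" --pt "1 0.1 0 5 0 0 0" --pt "1 0.1 0 5.8 0 0 0" --pt "1 0.1 0 6.1 0 0 0" --pt "1 0.1 0 6.1 0 0 0" --pt "0.15 0.1 0 6.1 0 0 0" --pt "0.15 0.1 0 6.1 0 0 0" --pt "0.15 0.1 0 6.1 0 0 0" --pt "0.15 0.1 0 6.1 0 0 0" --pt "0.15 0.1 0 4 0 0 0" --pt "0.15 0.1 0 2 0 0 0" --pt "0.15 0.1 0 2 0 0 0"

```text
clock: 40.5
ee_pos: [0.6042, 0.0046, 0.1095]
tool_rot: [0.002, 0.648, 0.762, 0.002]
ft_force: [0.5, -0.5, 0.5]
finger_gap: 0.0364
finger_force: 0.0
```

Call:
move_arm --pt "1 3.5 0 0 0 0 0" --pt "1 7 0 0 0 0 0" --pt "1 7 0 2 0 0 0" --pt "1 7 0 3.8 0 0 0" --pt "1 7 0 4.3 0 0 0" --pt "1 7 0 4.3 0 0 0" --pt "1 6.2 0 4.3 0 0 0" --pt "1 5.6 0 4.3 0 0 0" --pt "1 5.2 0 4.3 0 0 0" --pt "1 4.9 0 4.3 0 0 0" --pt "1 4.7 0 4.3 0 0 0" --pt "1 4.6 0 4.3 0 0 0"

```text
clock: 41.7
ee_pos: [0.5952, 0.05, 0.064]
tool_rot: [0.0, 0.648, 0.762, 0.0]
ft_force: [0.0, 0.1, 0.3]
finger_gap: 0.0
finger_force: 0.2
```

Call:
move_arm --pt "1 -0.1 0 0 0 0 0" --pt "1 -0.2 0 0 0 0 0" --pt "1 -0.2 0 0 0 0 0"

```text
clock: 42.0
ee_pos: [0.5954, 0.0483, 0.0638]
tool_rot: [-0.0, 0.648, 0.762, 0.0]
ft_force: [0.8, -0.1, 0.7]
finger_gap: -0.0002
finger_force: 0.2
```

Call:
move_arm --pt "1 -0.1 0 0 0 0 0" --pt "1 -0.2 0 0 0 0 0" --pt "1 -0.2 0 0 0 0 0"

```text
clock: 42.3
ee_pos: [0.5954, 0.0482, 0.0637]
tool_rot: [-0.001, 0.647, 0.763, 0.001]
ft_force: [-1.2, 5.1, 0.6]
finger_gap: -0.0001
finger_force: 2.8
```

```bash
python3 - <<'E'
from pl import *
e,R,s=tool();print(e,s["ft_force"],"d",(e[:2]-gb)@u*1000)
im=r.read_camera("top")
for c in wood(im,(140,170,350,262)):
    q=cv2.moments(c);U=(q['m10']/q['m00'],q['m01']/q['m00']);print(np.round(U),ray("top",U,.02)[:2].round(3),cv2.contourArea(c))
E
```

```text
[0.59543823 0.04819641 0.06374394] [-1.16503731  5.06567906  0.64859865] d 138.06110666765935
[155. 234.] [0.46  0.427] 392.0
[310. 198.] [ 0.571 -0.096] 116.0
[295. 186.] [ 0.615 -0.043] 249.5
```

Call:
move_arm --pt "1 0.8 0 0 0 0 0" --pt "1 1 0 -4 0 0 0" --pt "1 3 -0.8 -7 0 0 -0.14" --pt "0 5 -1.6 -9 0 0 -0.28" --pt "-0.2 7 -2.5 -10 0 0 -0.42" --pt "-0.2 9 -3.3 -10 0 0 -0.56" --pt "-0.2 11 -4.2 -10 0 0 -0.7" --pt "-0.2 13 -5 -10 0 0 -0.84" --pt "-0.2 15 -6 -10 0 0 -0.98" --pt "-0.2 17 -7 -10 0 0 -1.12" --pt "-0.2 19 -8 -10 0 0 -1.26" --pt "-0.2 21.1 -8.6 -10 0 0 -1.4"

```text
clock: 43.55
ee_pos: [0.4761, 0.2408, 0.1638]
tool_rot: [0.0, 0.002, 1.0, -0.0]
ft_force: [0.0, -0.1, -0.4]
finger_gap: 0.0515
finger_force: 0.0
```

Call:
move_arm --pt "-0.2 0 0 0 0 0 -0.14" --pt "-0.2 0 0 0 0 0 -0.241" --pt "-0.2 0 0 0 0 0 -0.241" --pt "-0.2 0 0 0 0 0 -0.241" --pt "-0.2 0 0 0 0 0 -0.241"

```text
clock: 44.05
ee_pos: [0.477, 0.2403, 0.1638]
tool_rot: [0.0, -0.114, 0.993, -0.0]
ft_force: [0.5, -0.8, -0.9]
finger_gap: 0.0515
finger_force: 0.0
```

```bash
python3 bl.py w12
```

```text
44.05 [0.477  0.2403 0.1638] tooly 103.1 q7 1.11 0.05146350195267851 [ 0.5 -0.8 -0.9]
px [322. 190.] C [0.479  0.2434] ang 14.0 LxW 0.089 0.024 solid 0.98 move (array([-0.27,  0.25, 13.78]), array([-0.   ,  0.   , -0.015]))
```

Call:
move_arm --pt "-0.2 -0.3 0.2 4 0 0 -0.015" --pt "-0.2 -0.3 0.2 8 0 0 -0.015" --pt "-0.2 -0.3 0.2 11 0 0 -0.015" --pt "-0.2 -0.3 0.2 13 0 0 -0.015" --pt "-0.2 -0.3 0.2 13.7 0 0 -0.015" --pt "-0.2 -0.3 0.2 13.7 0 0 -0.015" --pt "1 -0.3 0.2 13.7 0 0 -0.015" --pt "1 -0.3 0.2 13.7 0 0 -0.015" --pt "1 -0.3 0.2 13.7 0 0 -0.015" --pt "1 -0.3 0.2 13.7 0 0 -0.015" --pt "1 -0.3 0.2 13.7 0 0 -0.015" --pt "1 -0.3 0.2 13.7 0 0 -0.015" --grip_force 40

```text
clock: 45.3
ee_pos: [0.4801, 0.2436, 0.0282]
tool_rot: [0.001, -0.123, 0.992, 0.0]
ft_force: [-0.3, 0.8, 6.9]
finger_gap: 0.0229
finger_force: 40.6
```

Call:
move_arm --pt "1 0 0 -4 0 0 0" --pt "1 0 0 -8 0 0 0" --pt "1 0 0 -12 0 0 0.1" --pt "1 0 -3 -12 0 0 0.24" --pt "1 0 -6 -12 0 0 0.38" --pt "1 0 -9 -12 0 0 0.52" --pt "1 -0.3 -12 -12 0 0 0.66" --pt "1 -0.6 -15 -12 0 0 0.8" --pt "1 -0.9 -18 -12 0 0 0.94" --pt "1 -1.2 -21 -12 0 0 1.08" --pt "1 -1.2 -23.5 -11 0 0 1.22" --pt "1 -1.2 -25.8 -10 0 0 1.36"

```text
clock: 46.5
ee_pos: [0.5547, -0.0055, 0.1275]
tool_rot: [0.001, 0.531, 0.847, 0.001]
ft_force: [0.1, 0.7, -0.3]
finger_gap: 0.0227
finger_force: 39.8
```

Call:
move_arm --pt "1 0 0 0 0 0 0.13" --pt "1 0 0 0 0 0 0.26" --pt "1 0 0 0 0 0 0.293" --pt "1 0 0 0 0 0 0.293" --pt "1 0 0 0 0 0 0.293" --pt "1 0 0 0 0 0 0.293"

```text
clock: 47.1
ee_pos: [0.5541, -0.0038, 0.127]
tool_rot: [0.0, 0.646, 0.764, 0.0]
ft_force: [0.2, 0.9, -0.6]
finger_gap: 0.0226
finger_force: 39.8
```

```bash
python3 pl.py -50 93 .066; python3 gr.py g6
```

```text
47.1 [ 0.5541 -0.0038  0.127 ] gap 0.0226 ft [ 0.2  0.9 -0.6] q7 0.26 target [ 0.5534 -0.0043] (array([-0.04, -0.07,  6.1 ]), array([ 0.   , -0.   ,  0.006]))
47.1 [ 0.5541 -0.0038  0.127 ] gap 0.0226 [ 0.2  0.9 -0.6]
jig x -13.6 11.1 along 46.3 128.9 area 4304.0 (373, 162, 46, 129)
jig x -64.5 -29.9 along -0.0 133.3 area 10342.5 (289, 154, 59, 198)
```

Call:
move_arm --pt "1 0 -0.1 2.5 0 0 0.006" --pt "1 0 -0.1 5 0 0 0.006" --pt "1 0 -0.1 5.8 0 0 0.006" --pt "1 0 -0.1 6.1 0 0 0.006" --pt "1 0 -0.1 6.1 0 0 0.006" --pt "0.25 0 -0.1 6.1 0 0 0.006" --pt "0.25 0 -0.1 6.1 0 0 0.006" --pt "0.25 0 -0.1 6.1 0 0 0.006" --pt "0.25 0 -0.1 6.1 0 0 0.006" --pt "0.25 0 -0.1 4 0 0 0.006" --pt "0.25 0 -0.1 2 0 0 0.006" --pt "0.25 0 -0.1 2 0 0 0.006"

```text
clock: 48.35
ee_pos: [0.5546, -0.0043, 0.1092]
tool_rot: [0.002, 0.649, 0.761, 0.001]
ft_force: [-0.0, 0.6, -0.5]
finger_gap: 0.032
finger_force: 0.0
```

Call:
move_arm --pt "1 3.5 0 0 0 0 0" --pt "1 7 0 0 0 0 0" --pt "1 7 0 2 0 0 0" --pt "1 7 0 3.8 0 0 0" --pt "1 7 0 4.3 0 0 0" --pt "1 7 0 4.3 0 0 0" --pt "1 6.2 0 4.3 0 0 0" --pt "1 5.6 0 4.3 0 0 0" --pt "1 5.2 0 4.3 0 0 0" --pt "1 4.9 0 4.3 0 0 0" --pt "1 4.7 0 4.3 0 0 0" --pt "1 4.6 0 4.3 0 0 0"

```text
clock: 49.55
ee_pos: [0.546, 0.041, 0.0639]
tool_rot: [0.0, 0.649, 0.761, 0.0]
ft_force: [0.4, 0.9, 0.3]
finger_gap: -0.0002
finger_force: 0.1
```

Call:
move_arm --pt "1 -0.1 0 0 0 0 0" --pt "1 -0.2 0 0 0 0 0" --pt "1 -0.2 0 0 0 0 0"

```text
clock: 49.85
ee_pos: [0.5461, 0.0403, 0.0638]
tool_rot: [-0.0, 0.648, 0.761, 0.0]
ft_force: [-0.9, 3.8, 1.2]
finger_gap: 0.0
finger_force: 1.9
```

Call:
move_arm --pt "1 -0.1 0 0 0 0 0" --pt "1 -0.2 0 0 0 0 0" --pt "1 -0.2 0 0 0 0 0"

```text
clock: 50.15
ee_pos: [0.546, 0.0402, 0.0638]
tool_rot: [-0.001, 0.648, 0.762, 0.001]
ft_force: [-1.5, 9.4, 2.7]
finger_gap: -0.0001
finger_force: 4.5
```

```bash
python3 - <<'E'
from pl import *
e,R,s=tool();print(e,s["ft_force"],"d",(e[:2]-gb)@u*1000)
E
```

```text
[0.54604424 0.04016648 0.06380098] [-1.50025064  9.36191526  2.70704764] d 138.0840469934882
```

Stopped at d = 138.1 mm, as expected for a second blank. I'll retreat upward and take an overview check.

Call:
move_arm --pt "1 0.8 0 0 0 0 0" --pt "1 0.8 0 -4 0 0 0" --pt "1 1.5 1 -8 0 0 0" --pt "1 2 2 -12 0 0 0" --pt "1 0 3 -16 0 0 0" --pt "1 -3 4 -20 0 0 0" --pt "1 -6 4.5 -22 0 0 0" --pt "1 -8 4.5 -22 0 0 0" --pt "1 -8 4.5 -22 0 0 0" --pt "1 -8 4.5 -22 0 0 0" --pt "1 -8 4.5 -22 0 0 0"

```text
clock: 51.25
ee_pos: [0.6032, -0.0332, 0.2831]
tool_rot: [-0.001, 0.648, 0.761, -0.0]
ft_force: [0.1, 0.2, 0.4]
finger_gap: -0.0002
finger_force: 0.0
```

```bash
python3 gr.py g7; python3 - <<'E'
from h import *
cv2.imwrite("pics/scene7.png",r.read_camera("scene"));sc=cv2.imread("pics/scene7.png");w=cv2.imread("pics/g7.png")
o=np.zeros((600,800,3),np.uint8);o[:300,:480]=cv2.resize(w,(480,300));o[302:600]=cv2.resize(sc[150:214,250:422],(800,298),interpolation=2);cv2.imwrite("pics/fin.png",o)
E
```

```text
51.25 [ 0.6032 -0.0332  0.2831] gap -0.0002 [0.1 0.2 0.4]
jig x 36.8 61.0 along -46.5 43.8 area 1605.5 (354, 185, 25, 79)
jig x -12.2 12.1 along -16.3 126.7 area 2970.5 (310, 104, 24, 135)
jig x -61.9 -36.1 along -45.2 126.7 area 3538.0 (261, 104, 28, 159)
```

View pics/fin.png

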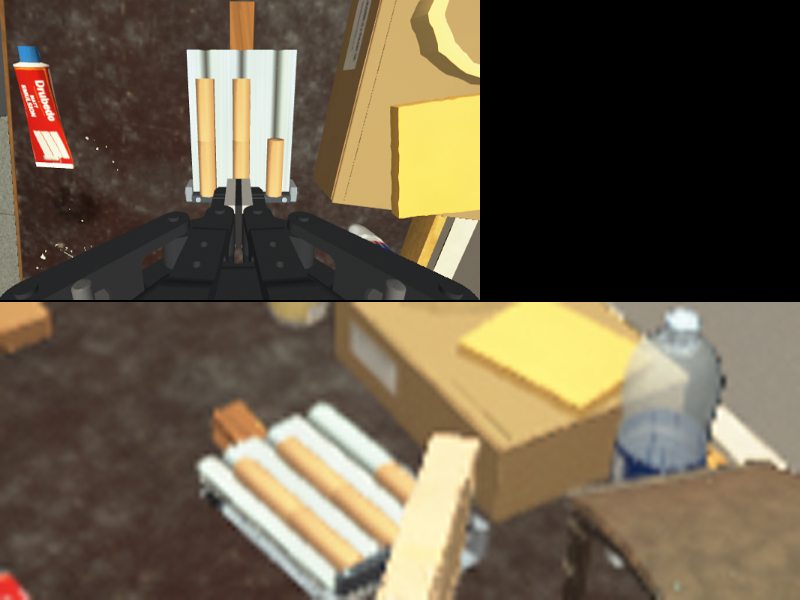

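The final view shows both blanks end to end in grooves a and b, and one in groove c at the stop. The wedge is under the middle of the lip and the bed is level. I'm handing it in.

```bash
python3 -c "
from cell import r
print(r.close_job())"
```

```text
the job is handed in; nothing more can be done
None
```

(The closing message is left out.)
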